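Pack the bakery's delivery chest and lock it with the C-hook

TASK

Pack every red-lidded canister into the wooden chest, standing upright, then shut the lid fully and swing the steel hasp flat down onto it so that the lid's brass ring stands up through the slot. Then lock it: take the C-shaped hook by its blue grip, pass its tip through the ring along its curve until the ring sits at the hook's yellow band, and leave it lying there on the lid. Leave the white-lidded canister, the bowl, the mug and the dough scraper where they are.

Things in the scene. Friction and masses are not known exactly. Their poses are not given: they have to be found in the camera images.
- can1_mid (a point): Steel canister 1 with a RED lid, to be packed: round, 54 mm across, 70 mm tall, 180 g, standing upright. This point is its centre, half-way up (35 mm above its foot); z is its upright axis. Not present in every run.
- can2_mid (a point): Steel canister 2 with a RED lid, to be packed: round, 54 mm across, 70 mm tall, 180 g, standing upright. This point is its centre, half-way up (35 mm above its foot); z is its upright axis. Not present in every run.
- can3_mid (a point): Steel canister 3 with a RED lid, to be packed: round, 54 mm across, 70 mm tall, 180 g, standing upright. This point is its centre, half-way up (35 mm above its foot); z is its upright axis. Not present in every run.
- can4_mid (a point): Steel canister 4 with a RED lid, to be packed: round, 54 mm across, 70 mm tall, 180 g, standing upright. This point is its centre, half-way up (35 mm above its foot); z is its upright axis. Not present in every run.
- jar_mid (a point): Bystander: a canister of the same size and shape but with a WHITE lid; stays where it is. Its centre, 35 mm above its foot.
- chest: Wooden chest, fixed to the table: outside 280 mm along its x, 160 mm along its y, walls 85 mm high, walls and floor 10 mm thick (room for four canisters in a row along its x). Origin: centre of its underside. The lid is hinged along its -y wall; its +y wall has an outside ledge (110 mm long, 26 mm deep, top 97 mm above the table) with the hasp.
- lid (a joint): Lid angle: 0 shut, grows as it opens (starts at 1.65 to 1.9 rad, leaning away past vertical). Stiff hinge: it stays where it is left and takes about 3 N at the free edge; push it all the way down. Slab 280 x 160 x 12 mm of 0.35 kg; shut, its top is 97 mm above the table.
- lid_hinge (a point): Point on the lid's hinge axis, mid-length: in the chest's frame 80 mm to -y and 85 mm up. The axis runs along the chest's x. The lid's underside starts from it.
- lid_edge (a point): Middle of the lid's free edge on its outer (top) face, 160 mm from the hinge; moves with the lid.
- ring (a point): Brass ring (upright staple, 6 mm bar) on the lid's top, 125 mm from the lid's hinge, mid-length. Lid shut: its hole faces along the chest's x, is 18 mm wide along the chest's y and 24 mm high above the shut hasp; its top is 33 mm above the lid. This point: midway across the hole, 10 mm above the lid's top (7 mm above the shut hasp), where the hook's bar should run.
- hasp (a joint): Hasp angle: 0 flat on the shut lid, grows as it swings up and outwards (starts at 1.6 to 2.2 rad); stays where it is left, about 1 N at its end moves it. Steel plate 46 mm wide, 100 mm long from its hinge, 3 mm thick; a slot 16 mm wide, 27 to 67 mm from the hinge, passes over the ring (47 mm from the hinge). The last 33 mm are plain plate to push on.
- hasp_hinge (a point): Point on the hasp's hinge axis, mid-length, on the ledge: in the chest's frame 92 mm to +y and 98.5 mm up. The axis runs along the chest's x; shut, the hasp points to the chest's -y.
- hasp_end (a point): Middle of the hasp's free end, 100 mm from its hinge; moves with the hasp.
- hook_grip (a point): Blue grip tab of the C-hook (90 g, lying flat): upright, 14 mm thick (its x), 28 mm wide (its y), 52 mm tall from the hook's underside. This point: its middle, 33 mm above the underside. In its frame (z up) the centre of the hook's curve is 40 mm to +x, the tip 80 mm to +x, the bar runs between on the +y side, its centre line 28 mm below this point.
- hook_band (a point): Middle of the yellow band on the hook's bar, on the bar's centre line, 100 degrees of arc from the tip (80 degrees from the grip tab); the band is 22 mm long.
- hook_tip (a point): End of the hook's bar, on its centre line, 5 mm above the hook's underside. The bar is round steel, 10 mm thick (8 mm for the first 12 degrees at the tip), bent to half a circle of 40 mm radius (centre line).
- bowl: Bystander: steel bowl, 140 mm across, 55 mm high. Origin: under its centre.
- mug: Bystander: white mug, 76 mm across, 85 mm high. Origin: under its centre.
- scraper: Bystander: dough scraper lying flat, 110 x 80 mm, 15 mm high. Origin: under its blade.
Things that resemble listed ones, but are neither listed nor needed, are in the scene too. Leave any purple look-alike of the part that bears can2_mid alone.

How it is judged:
On the way, in this order (a step that is already met when the one before it is completed fails the run):
1. every red-lidded canister stands in the chest (x of can1_mid in the frame of chest between -0.125 and 0.125 m and y of can1_mid in the frame of chest between -0.066 and 0.066 m and z of each of can1_mid, can2_mid, can3_mid, can4_mid in the frame of chest below 0.056 m and angle between each of can1_mid, can2_mid, can3_mid, can4_mid's own z axis and vertical below 0.2 rad and x of can2_mid in the frame of chest between -0.125 and 0.125 m and y of can2_mid in the frame of chest between -0.066 and 0.066 m and x of can3_mid in the frame of chest between -0.125 and 0.125 m and y of can3_mid in the frame of chest between -0.066 and 0.066 m and x of can4_mid in the frame of chest between -0.125 and 0.125 m and y of can4_mid in the frame of chest between -0.066 and 0.066 m), for 0.2 s.
2. the lid is shut (value of joint lid below 0.05 rad), for 0.2 s.
3. the hasp lies over the ring on the shut lid (value of joint lid below 0.05 rad and value of joint hasp below 0.1 rad), for 0.2 s.
4. the hook is through the ring up to its yellow band (all of step 3 and distance between hook_band and ring below 0.015 m and angle between hook_grip's own z axis and vertical below 0.35 rad), for 0.2 s.
At the end, for the whole second after the job is handed in: Every red-lidded canister present stands upright (within 0.2 rad) in the chest; the lid is shut (within 0.05 rad) and the hasp lies flat on it (within 0.10 rad); the hook lies still on the lid (within 0.35 rad of level) with its yellow band's middle within 15 mm of the ring point (all of step 1 and all of step 4 and linear speed of hook below 0.02 m/s); the robot touches nothing.
It fails at once if a bystander was pushed more than 40 mm (distance of any of jar_mid, bowl, mug, scraper from where it was at the start of the episode above 0.04 m).
Of can1, can2, can3, can4 only 2 to 4 are there at a start; the rules pass over those that are not, and their reading is None.
At some moment in a run one of can1, can2, can3, can4, hook may be knocked a few centimetres aside while the robot is not near it.
It also fails if it takes over 210 s, if anything falls off the work surface, if the arm or the gripper's body presses on something with over 40 N, if the wrist force passes 120 N, or if a joint passes its speed limit or range.

ROBOT

A 6-joint arm with a two-finger parallel gripper is mounted at the origin on the work surface. World frame = base frame: x ahead of the robot, y to its left, z up, the work surface at z = 0. Lengths are in m, angles in rad, forces in N, time in s.
With the tool pointing down it reaches from about 0.375 to 0.9 m from the base axis. Payload 3.1 kg.
Tool frame: the origin (TCP) lies at the very end of the fingers, on their centre line; the grasp point (between the pads) lies 19 mm behind it (manip.grasp_offset is the distance from the TCP to the grasp point, in m); y points along the fingers, z is the direction in which the jaws open and shut, and the axes are right-handed (so a half turn about y gives the same grasp; the last joint's range is limited). The gripper opens to 85 mm and grips with 20 to 120 N. Pads are 22 mm wide; open, the fingers measure 114 mm over their backs; the gripper's body (76 mm by 85 mm) begins 54 mm behind the grasp point. The pads swing forward as they close: fully open they stand 13 mm farther back than shut.
Start: joints at [0.923, 0.527, 1.433, -0, 1.181, -0.178], TCP at [0.282, 0.558, 0.231] pointing down, gripper open.
Joint ranges: [-3.08, 3.08], [-0.75, 2.2], [0.22, 2.44], [-1.43, 4.57], [0, 2.65], [-2.85, 2.85]. Speed limits (rad/s): [2.79, 2.79, 3.14, 3.14, 3.14, 3.14].

INTERFACE

Orientations are given as a unit quaternion [x, y, z, w].
In Python, from station import manip gives the robot as it stands.
- The arm moves only by the tool apply_moves, never from a script. Its argument "motion" is a list of rows, each a list of 5 numbers: the finger opening in mm, from 0 to 85.4, then the shift along the tool's x, y, z in units of 30 mm (1.0 is 30 mm), then the turn about the tool's y in units of 10 degrees (1.0 is 10 degrees). In form: [[fingers, x, y, z, twist], ...]. A call has 1 to 12 rows; each row is the pose to reach, as a shift and turn from the pose commanded when the call began, along the tool's axes at that moment; what a row does not reach only later rows make up. A row lasts 1/8 s, in which the tool goes at most 62.5 mm and 10.7 degrees, less where a joint would pass 70% of its speed; a pose out of reach is approached as far as the arm can. A call with a gripper value outside its range is refused whole. The fingers move at their own pace and stop on an object; "squeeze" is the grip in N (left out, the last holds). Time passes only in rows, so rows that repeat a pose let the fingers close. It gives the time, the measured TCP pose, the force and the opening at its end, in the units of the state.
- manip.sense(): the state, without advancing time (a new reading comes with each control period).
- manip.snapshot(name): name is "side" or "top"; returns the picture (480x640x3 uint8, red, green, blue); there is no depth.
- manip.get_calibration(name): a dict with "intrinsics" (3x3 intrinsics, pixels), "dist_coeffs" ([k1, k2, p1, p2, k3] as OpenCV has them; the pictures are not rectified), "extrinsics" (4x4, takes a point from camera to world coordinates). Camera axes: x right, y up, looking along -z (the intrinsics and any distortion apply to the point x, -y, -z); pixel columns grow to the right and rows downward; lengths in m; the calibration is good to about 2 mm. A picture is of the moment at which its call begins. get_calibration takes no time and is no camera call.
- manip.sign_off(): hands the job in, once; it reports no verdict.
The state is a dict: "t": time; "q": joint angles; "qd": joint speeds; "tau": joint torques, N m; "tcp_pos": TCP position; "tool_rot": TCP orientation; "force": force on the tool from outside, world axes, zero at the start; "ft_torque": the same for the moment, N m; "finger_gap": opening from 0.0 (shut) to 1.0 (fully open).
Only numpy, scipy, OpenCV 4.12 (cv2) and the standard library are available. Lean on these libraries where they do the work, as an engineer would, in place of code of your own. Each camera call takes 0.05 s, during which the arm holds its last target.

## Working session

There is one attempt and no reset: what is moved stays moved. The work goes in short steps, Python scripts to look and compute and a tool call to move; the robot and the scene stay as the last step left them, time stands still between calls to the robot, and variables do not carry over. Pictures are saved under pics/ and viewed, and the job is handed in when it is done.

Besides the shell and the picture viewer there is one more tool, called after "Call:" as name([rows], argument=value, ...), one row to a line, values as JSON. apply_moves: Moves the arm, as the interface text tells. Its arguments: {"type":"object","properties":{"motion":{"type":"array"},"squeeze":{"type":"number"}},"required":["motion"]}

```bash
ls; mkdir -p pics
python3 - <<'E'
from station import manip
import cv2
s=manip.sense(); print(s)
for n in("side","top"):
    c=manip.get_calibration(n); print(n,c)
    cv2.imwrite(f"pics/{n}0.png",manip.snapshot(n)[:,:,::-1])
E
```

```text
pics
{'t': 0.0, 'q': array([ 9.23523300e-01,  5.28477395e-01,  1.43392042e+00,  1.09269837e-05,
        1.18138991e+00, -1.78502645e-01]), 'qd': array([ 1.44147552e-04, -3.49531214e-04, -1.92434839e-03, -6.52733602e-04,
       -8.05984397e-05, -1.86896789e-03]), 'tau': array([-1.41131910e-03, -4.42364001e+01, -1.78018391e+01, -2.90959870e-04,
        8.34396196e-03,  2.47252373e-06]), 'tcp_pos': array([0.28189798, 0.55700566, 0.23032096]), 'tool_rot': array([ 0.68848125, -0.16453804,  0.16390869, -0.6870624 ]), 'force': array([ 0.81183178, -0.12149808,  0.5980221 ]), 'ft_torque': array([ 0.03278811, -0.03485971,  0.06960131]), 'finger_gap': 0.9984708657388631}
side {'intrinsics': array([[580.4495738 ,   0.        , 318.21152788],
       [  0.        , 580.4495738 , 241.11933519],
       [  0.        ,   0.        ,   1.        ]]), 'dist_coeffs': array([-0.17082641,  0.        ,  0.        ,  0.        ,  0.        ]), 'extrinsics': array([[-0.99522661,  0.06553017, -0.07231734,  0.46643691],
       [-0.09539768, -0.49703264,  0.86247193,  1.35248362],
       [ 0.02057385,  0.86525392,  0.50091154,  0.81063171],
       [ 0.        ,  0.        ,  0.        ,  1.        ]])}
top {'intrinsics': array([[441.62152234,   0.        , 324.12662913],
       [  0.        , 441.62152234, 236.31437968],
       [  0.        ,   0.        ,   1.        ]]), 'dist_coeffs': array([-0.06158843,  0.        ,  0.        ,  0.        ,  0.        ]), 'extrinsics': array([[-0.05921968,  0.97494574, -0.21441509,  0.40081461],
       [-0.99823292, -0.05678116,  0.01751969,  0.0942871 ],
       [ 0.00490601,  0.21507372,  0.97658549,  0.96028312],
       [ 0.        ,  0.        ,  0.        ,  1.        ]])}
```

View pics/side0.png

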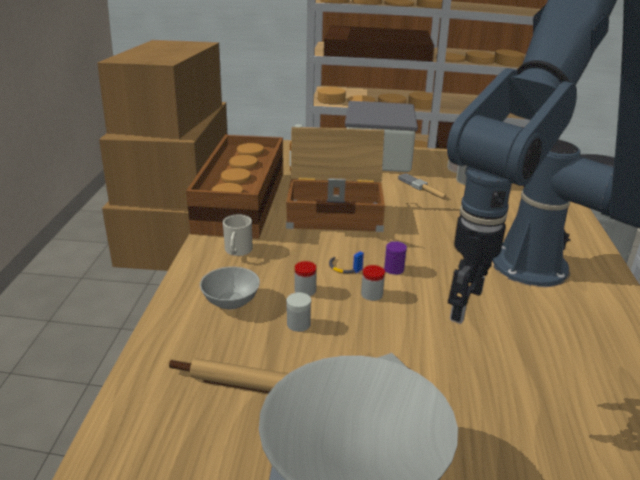

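View pics/top0.png

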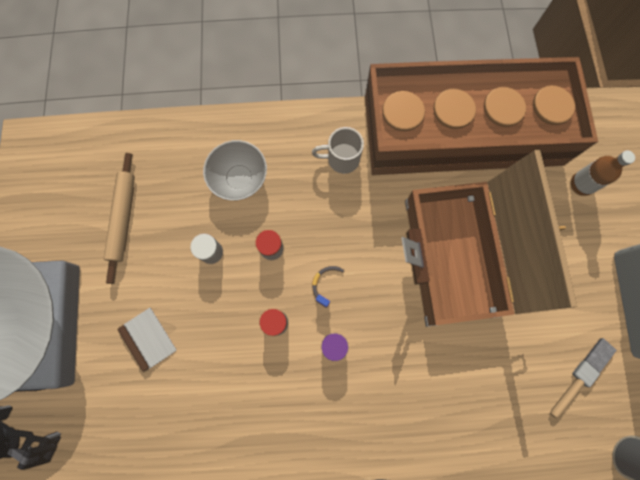

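```bash
cat > h.py <<'E'
import numpy as np,cv2
from station import manip
from scipy.spatial.transform import Rotation as R
from scipy.optimize import least_squares
CAL={n:manip.get_calibration(n) for n in("side","top")}
F=np.diag([1.,-1,-1])
def proj(n,P):
    c=CAL[n];T=c["extrinsics"];P=np.atleast_2d(P)
    pc=(P-T[:3,3])@T[:3,:3]@F
    return cv2.projectPoints(pc.reshape(-1,1,3),np.zeros(3),np.zeros(3),c["intrinsics"],c["dist_coeffs"])[0].reshape(-1,2)
def ray(n,uv):
    c=CAL[n];T=c["extrinsics"]
    p=cv2.undistortPoints(np.array(uv,float).reshape(-1,1,2),c["intrinsics"],c["dist_coeffs"]).reshape(-1,2)
    d=np.c_[p,np.ones(len(p))]@F@T[:3,:3].T
    return T[:3,3],d/np.linalg.norm(d,axis=1)[:,None]
def atz(n,uv,z):
    o,d=ray(n,uv);return o+d*((z-o[2])/d[:,2])[:,None]
def tri(uvs,uvt):
    f=lambda P:np.r_[proj("side",P)[0]-uvs,proj("top",P)[0]-uvt]
    r=least_squares(f,[.5,.1,.05]);return r.x,np.abs(r.fun).max()
def snap(n,name,box=None,s=1):
    im=manip.snapshot(n)[:,:,::-1];save(im,name,box,s);return im
def save(im,name,box=None,s=1):
    cv2.imwrite(f"pics/raw_{name}.png",im)
    if box: x0,y0,x1,y1=box;im=im[y0:y1,x0:x1]
    if s!=1: im=cv2.resize(im,None,fx=s,fy=s,interpolation=cv2.INTER_CUBIC)
    cv2.imwrite(f"pics/{name}.png",im)
def moves(tgt=None,yaw=None):
    """current tool; shift to world target in 30mm units"""
    s=manip.sense();Rm=R.from_quat(s["tool_rot"]).as_matrix()
    if tgt is not None: print("units",np.round(Rm.T@(np.array(tgt)-s["tcp_pos"])/.03,3))
    return s,Rm
E
python3 - <<'E'
from h import *
a=cv2.imread("pics/top0.png");b=cv2.imread("pics/side0.png")
save(a,"topc",(230,210,370,370),5)
save(b,"sidec",(260,220,420,340),5)
save(a,"topch",(390,140,590,340),4)
save(b,"sidech",(270,110,410,250),4)
print(R.from_quat(manip.sense()["tool_rot"]).as_matrix())
E
```

```text
[[ 8.92129764e-01 -1.17017376e-03  4.51777726e-01]
 [-4.51779131e-01 -1.60880141e-03  8.92128370e-01]
 [-3.17124568e-04 -9.99998021e-01 -1.96391971e-03]]
```

View pics/topc.png

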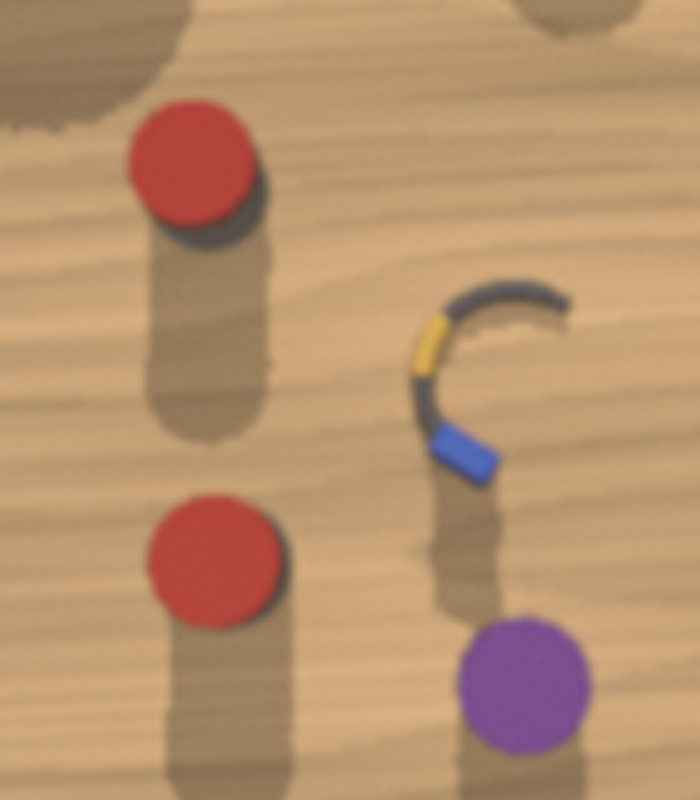

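View pics/sidec.png

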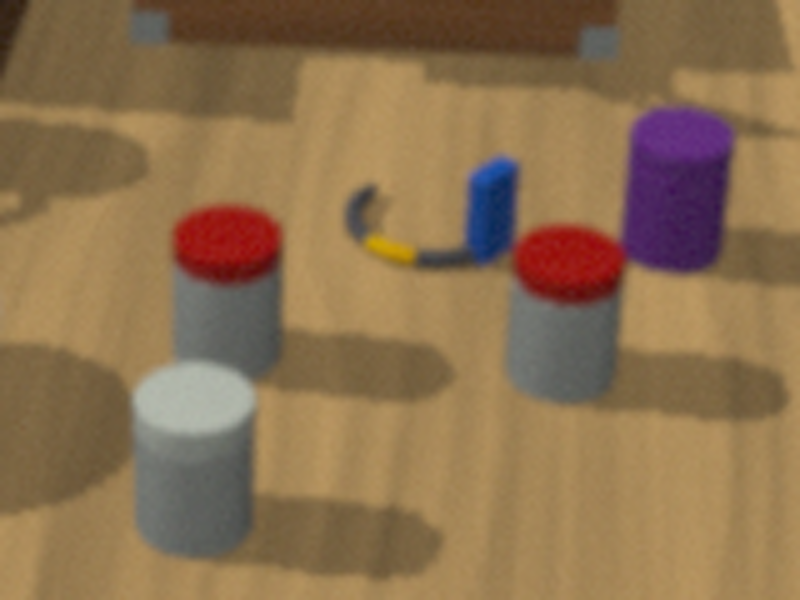

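View pics/topch.png

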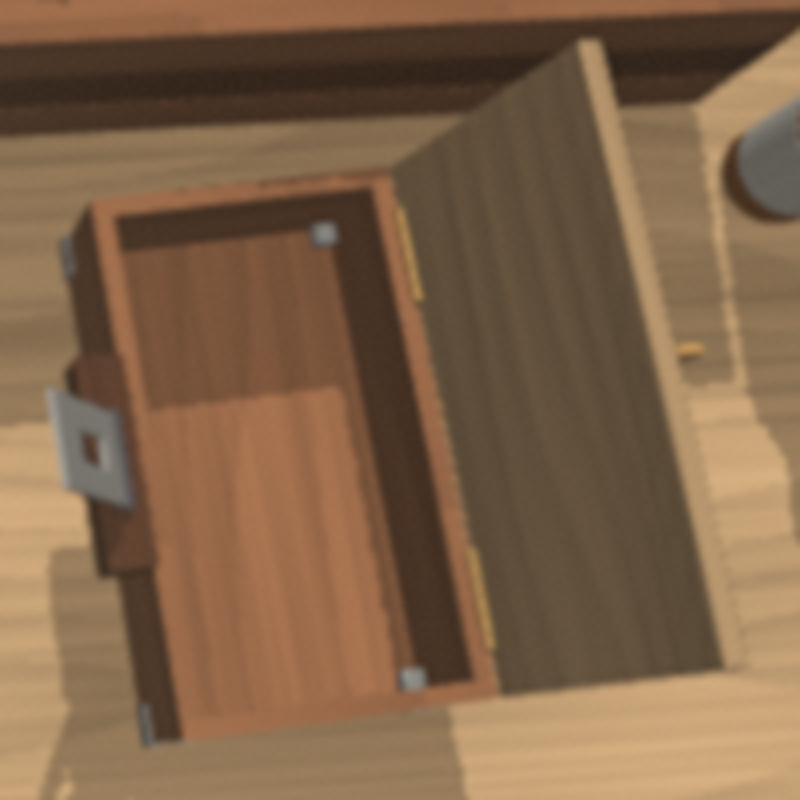

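View pics/sidech.png

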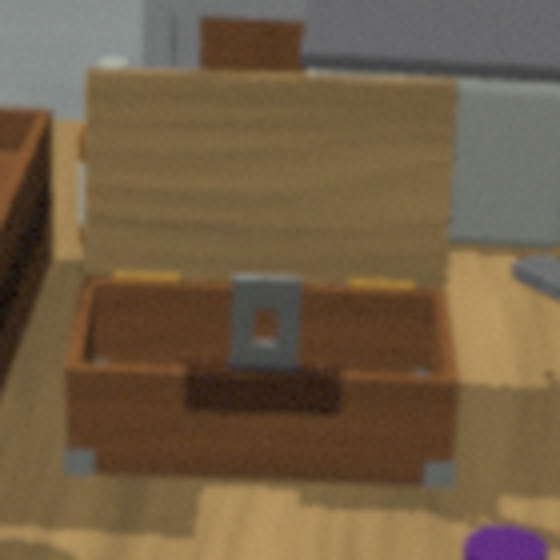

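Run:
```python
from h import *
t=lambda L:[(230+x/5,210+y/5) for x,y in L]
s=lambda L:[(260+x/5,220+y/5) for x,y in L]
print("cans top",atz("top",t([(192,163),(215,562),(525,686)]),.07))
print("cans side",atz("side",s([(227,243),(569,263)]),.07))
print("jar,mug,bowl",atz("top",[(204,247)],.07),atz("top",[(346,144)],.085),atz("top",[(236,170)],.055))
print("scraper",atz("top",[(120,330),(152,310),(175,345),(143,370)],.01))
C=atz("top",[(413.75,190.75),(488.25,184.5),(514.25,313),(435.75,325)],.085);print(C)
d=np.roll(C,-1,0)-C;print(np.linalg.norm(d,axis=1),np.degrees(np.arctan2(d[:,1],d[:,0])));print(C.mean(0))
print("hook tip,band,end",atz("top",t([(567,305),(430,345)]),.005),"grip top",atz("top",t([(465,453)]),.052), atz("top",t([(430,440),(447,421),(498,460),(482,488)]),.052))
print("side tip,band",atz("side",s([(374,188),(390,250)]),.005),"grip top",atz("side",s([(493,170)]),.052))
```

```text
cans top [[0.58972526 0.19362464 0.07      ]
 [0.42757738 0.18995204 0.07      ]
 [0.37246831 0.07020353 0.07      ]]
cans side [[0.59096599 0.20971901 0.07      ]
 [0.43014429 0.20671098 0.07      ]]
jar,mug,bowl [[0.58816907 0.32669982 0.07      ]] [[0.79167578 0.02002885 0.085     ]] [[0.75831832 0.2608474  0.055     ]]
scraper [[0.43043486 0.52421376 0.01      ]
 [0.46938358 0.45535868 0.01      ]
 [0.39347207 0.40507363 0.01      ]
 [0.34534866 0.47288017 0.01      ]]
[[ 0.67926053 -0.11379301  0.085     ]
 [ 0.68451829 -0.27342967  0.085     ]
 [ 0.41545413 -0.28893797  0.085     ]
 [ 0.40277391 -0.12908916  0.085     ]]
[0.15972321 0.26951072 0.16035096 0.27690941] [ -88.11359918 -176.70123966   94.53556578    3.16656156]
[ 0.54550172 -0.20131245  0.085     ]
hook tip,band,end [[0.53086055 0.03980889 0.005     ]
 [0.51690152 0.10037052 0.005     ]] grip top [[0.46611012 0.0882555  0.052     ]] [[0.47223088 0.10223814 0.052     ]
 [0.47956327 0.09485318 0.052     ]
 [0.46247658 0.07496838 0.052     ]
 [0.4515414  0.08217492 0.052     ]]
side tip,band [[0.53090941 0.04621027 0.005     ]
 [0.51849318 0.10540859 0.005     ]] grip top [[0.46870295 0.09748515 0.052     ]]
```

Run:
```python
from h import *
im=cv2.imread("pics/side0.png");it=cv2.imread("pics/top0.png")
def draw(P,col):
    for n,i in(("side",im),("top",it)):
        cv2.polylines(i,[np.round(proj(n,P)*16).astype(int)],True,col,1,cv2.LINE_AA,4)
th=np.linspace(0,2*np.pi,40)
for c in [(0.5897,.1936),(.4276,.18995),(.3725,.0702),(.588,.3267)]:
    for z in(0,.07):draw(np.c_[c[0]+.027*np.cos(th),c[1]+.027*np.sin(th),0*th+z],(0,255,0))
c=np.array([.5455,-.2013]);a=np.radians(-176.0+180)
rot=np.array([[np.cos(a),-np.sin(a)],[np.sin(a),np.cos(a)]])
for z in (0,.085):
    q=np.array([[.14,.08],[-.14,.08],[-.14,-.08],[.14,-.08]])@rot.T+c
    draw(np.c_[q,[z]*4],(255,255,0))
tcp=manip.sense()["tcp_pos"]
draw(np.array([tcp,tcp+[0,0,.05]]),(0,0,255))
save(im,"s_ov",(260,100,500,340),3.3)
save(it,"t_ov",(0,100,600,480),1.3)
```

```text
(no output)
```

View pics/s_ov.png

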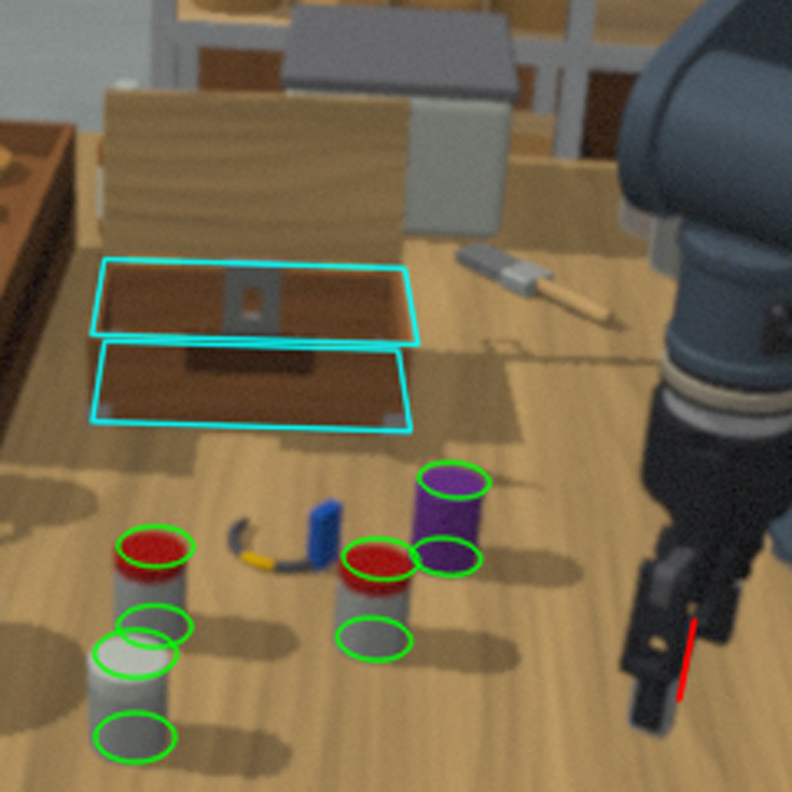

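View pics/t_ov.png

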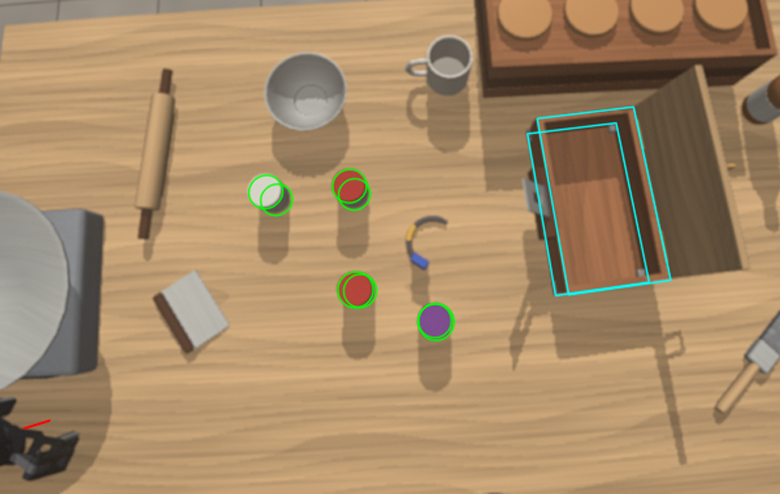

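Run:
```python
from h import *
q=np.array([[.14,.08,.085],[.14,-.08,.085],[-.14,-.08,.085],[-.14,.08,.085]])
ut=np.array([(413.75,190.75),(488.25,184.5),(514.25,313),(435.75,325)])
qs=np.array([[.14,.08,.085],[-.14,.08,.085],[.14,.08,0],[-.14,.08,0]])
us=np.array([(67,370),(458,375),(68,474),(456,487)])/4+[270,110]
def W(p,q): 
    return np.c_[R.from_euler('z',p[2]).apply(q)]+[p[0],p[1],0]
ft=lambda p:(proj("top",W(p,q))-ut).ravel()
fs=lambda p:(proj("side",W(p,qs))-us).ravel()
for f in(ft,fs,lambda p:np.r_[ft(p),fs(p)]):
    r=least_squares(f,[.54,-.2,.05]);print(r.x,np.degrees(r.x[2]));print(np.round(r.fun,1))
p=r.x
print("ring shut",W(p,[[0,.045,.107]]),"hasp hinge",W(p,[[0,.092,.0985]]),W(p,[[0,-.08,.085]]))
# hasp end / angle
for a in(1.6,1.8,2,2.2):
    P=W(p,[[s*.023,.092-l*np.cos(a),.0985+l*np.sin(a)] for l in(0,.1) for s in(1,-1)])
    print(a,((proj("top",P)-[390,140])*4).round(),((proj("side",P)-[270,110])*4).round())
for a in(1.65,1.75,1.85):
    P=W(p,[[s*.14,-.08+l*np.cos(a)-.012*np.sin(a),.085+l*np.sin(a)+.012*np.cos(a)] for l in(.16,) for s in(1,-1)])
    print(a,((proj("top",P)-[390,140])*4).round(),((proj("side",P)-[270,110])*4).round())
```

```text
[ 0.54591596 -0.20136189  0.05564333] 3.1881278275380893
[-0.1 -0.9 -0.4 -2.5  0.4  2.5  0.2  0.6]
[ 0.54816856 -0.19463708  0.0861593 ] 4.936564173428529
[-0.3 -0.2  1.2  0.8 -0.3  0.2 -0.6 -0.9]
[ 0.5460569  -0.20067683  0.05757742] 3.298943094059986
[-0.6 -0.9 -0.8 -2.6  0.2  2.3 -0.1  0.6  0.1 -1.8  1.2  0.5  0.  -1.5
 -0.6 -1.2]
ring shut [[ 0.54346734 -0.1557514   0.107     ]] hasp hinge [[ 0.5407627  -0.10882929  0.0985    ]] [[ 0.55066055 -0.28054426  0.085     ]]
1.6 [[112. 415.]
 [127. 506.]
 [153. 372.]
 [170. 473.]] [[233. 359.]
 [298. 361.]
 [237. 228.]
 [305. 231.]]
1.8 [[112. 415.]
 [127. 506.]
 [108. 378.]
 [125. 479.]] [[233. 359.]
 [298. 361.]
 [236. 243.]
 [304. 246.]]
2 [[112. 415.]
 [127. 506.]
 [ 64. 386.]
 [ 80. 486.]] [[233. 359.]
 [298. 361.]
 [235. 263.]
 [304. 266.]]
2.2 [[112. 415.]
 [127. 506.]
 [ 22. 395.]
 [ 38. 495.]] [[233. 359.]
 [298. 361.]
 [234. 288.]
 [304. 290.]]
1.65 [[572.  42.]
 [717. 677.]] [[ 88.  64.]
 [462.  77.]]
1.75 [[602.  42.]
 [748. 673.]] [[ 89.  62.]
 [461.  74.]]
1.85 [[629.  43.]
 [776. 669.]] [[ 91.  61.]
 [459.  74.]]
```

```bash
cat >> h.py <<'E'
def W(p,q):
    return R.from_euler('z',p[2]).apply(np.atleast_2d(q))+[p[0],p[1],0]
def dr(n,im,P,col=(0,255,0),closed=True):
    cv2.polylines(im,[np.round(proj(n,P)*16).astype(int)],closed,col,1,cv2.LINE_AA,4)
def drS(n,im,P,box,s,col=(0,255,0),closed=True):
    cv2.polylines(im,[np.round((proj(n,P)-box[:2]+.5)*s*16).astype(int)],closed,col,1,cv2.LINE_AA,4)
def crop(im,box,s):
    x0,y0,x1,y1=box;return cv2.resize(im[y0:y1,x0:x1],None,fx=s,fy=s,interpolation=cv2.INTER_CUBIC)
E
python3 - <<'E'
from h import *
it=cv2.imread("pics/top0.png");im=cv2.imread("pics/side0.png")
bt=(390,170,530,340);bs=(275,170,395,235)
A=crop(it,bt,4.5);B=crop(im,bs,6)
for p,c in(((.546,-.2007,.0576),(0,255,0)),((.5475,-.199,.07),(255,255,0))):
  for X,b,n,s in((A,bt,"top",4.5),(B,bs,"side",6)):
    for hx,hy,z in((.14,.08,.085),(.13,.07,.085),(.13,.07,.01),(.14,.08,0)):
        drS(n,X,W(p,[[hx,hy,z],[-hx,hy,z],[-hx,-hy,z],[hx,-hy,z]]),b,s,c)
    drS(n,X,W(p,[[.055,.08,.097],[-.055,.08,.097],[-.055,.106,.097],[.055,.106,.097]]),b,s,c)
cv2.imwrite("pics/ovt1.png",A);cv2.imwrite("pics/ovs1.png",B)
E
```

```text
(no output)
```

View pics/ovt1.png

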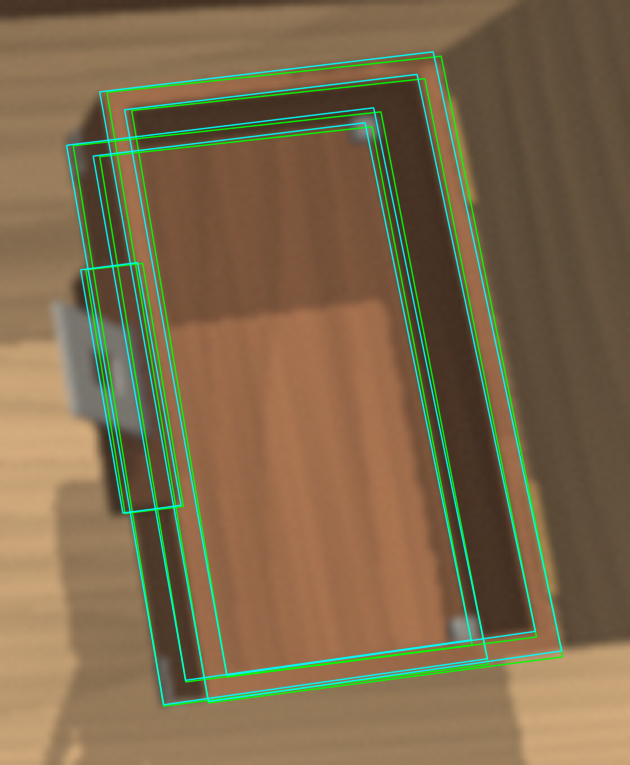

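View pics/ovs1.png

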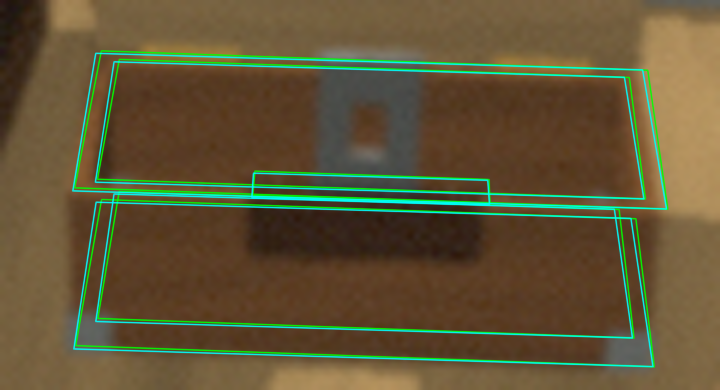

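```bash
cat >> h.py <<'E'
def plan(tgts,yaw=None):
    """tgts list of world tcp points; yaw deg of tool z (jaw axis)"""
    s=manip.sense();Rm=R.from_quat(s["tool_rot"]).as_matrix();z=Rm[:,2]
    cy=np.degrees(np.arctan2(z[1],z[0]));print("t",round(s["t"],2),"tcp",s["tcp_pos"].round(4),"yaw",round(cy,2),"q1,q6",np.degrees(s["q"][[0,5]]).round(1),"F",s["force"].round(1),"gap mm",round(s["finger_gap"]*85.4,1),"down",Rm[:,1].round(3))
    for i,t in enumerate(np.atleast_2d(tgts)):
        tw=0 if yaw is None else -(((yaw if np.isscalar(yaw) else yaw[i])-cy))/10
        print(np.round(Rm.T@(t-s["tcp_pos"])/.03,2),"tw",round(tw,2), "d %.3f"%np.linalg.norm(t-s["tcp_pos"]))
CH=(.546,-.2005,.058)
E
python3 -c "
from h import *
plan([[.591,.194,.15],[.591,.194,.02]],93.3)"
```

```text
t 0.1 tcp [0.282  0.5571 0.2304] yaw 63.14 q1,q6 [ 52.9 -10.2] F [-0.6 -0.  -0. ] gap mm 85.4 down [-0.001 -0.002 -1.   ]
[14.66  2.69 -6.14] tw -3.02 d 0.484
[14.66  7.02 -6.13] tw -3.02 d 0.521
```

Call:
apply_moves([
  [85, 14.66, 2.6, -6.14, -3.02],
  [85, 14.66, 2.6, -6.14, -3.02],
  [85, 14.66, 2.6, -6.14, -3.02],
  [85, 14.66, 2.6, -6.14, -3.02],
  [85, 14.66, 2.6, -6.14, -3.02],
  [85, 14.66, 2.6, -6.14, -3.02],
  [85, 14.66, 2.6, -6.14, -3.02],
  [85, 14.66, 2.6, -6.14, -3.02],
  [85, 14.66, 2.6, -6.14, -3.02],
  [85, 14.66, 2.6, -6.14, -3.02],
  [85, 14.66, 2.6, -6.14, -3.02],
  [85, 14.66, 2.6, -6.14, -3.02],
], squeeze=40)

```text
t: 1.6
tcp_pos: [0.5906, 0.1958, 0.1536]
tool_rot: [-0.707, -0.021, 0.021, 0.707]
force: [0.2, -0.3, 0.3]
finger_gap: 0.993
```

```bash
python3 -c "
from h import *
plan([[.591,.194,.08],[.591,.194,.02]],93.3)
snap('top','t1');snap('side','s1')"
```

```text
t 1.6 tcp [0.5906 0.1958 0.1536] yaw 93.46 q1,q6 [  8.1 -85.4] F [ 0.2 -0.3  0.3] gap mm 84.8 down [-0.  0. -1.]
[ 0.01  2.45 -0.06] tw 0.02 d 0.074
[ 0.01  4.45 -0.06] tw 0.02 d 0.134
```

View pics/t1.png

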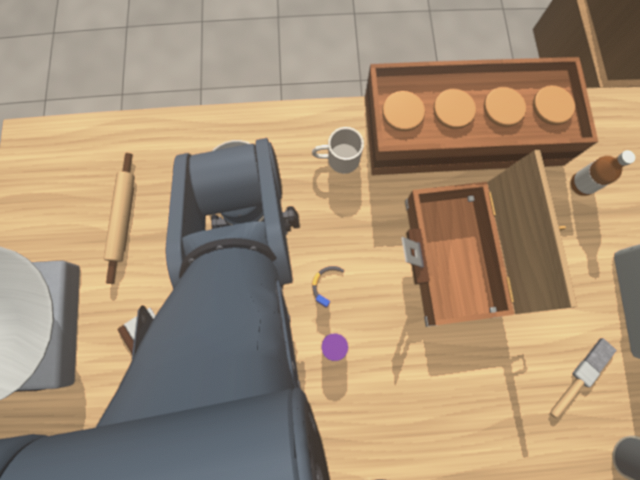

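View pics/s1.png

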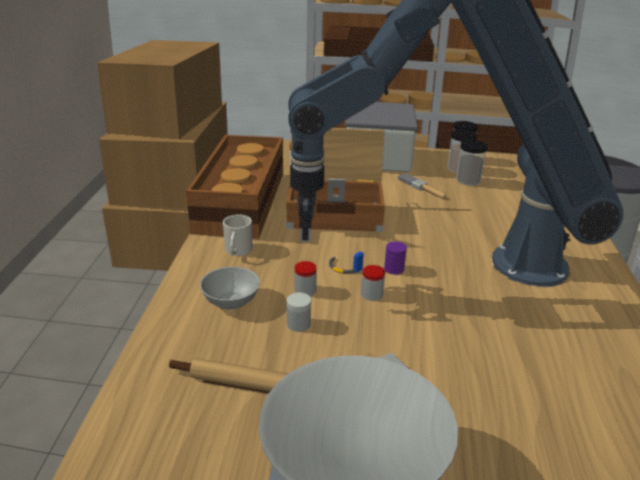

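Call:
apply_moves([
  [85, 0, 2.0, -0.06, 0],
  [85, 0, 3.4, -0.06, 0],
  [85, 0, 4.4, -0.06, 0],
  [85, 0, 4.4, -0.06, 0],
  [50, 0, 4.4, -0.06, 0],
  [50, 0, 4.4, -0.06, 0],
  [50, 0, 4.4, -0.06, 0],
  [50, 0, 4.4, -0.06, 0],
  [50, 0, 4.4, -0.06, 0],
  [50, 0, 3.9, -0.06, 0],
  [50, 0, 2.0, -0.06, 0],
  [50, 0, 0, 0, 0],
], squeeze=40)

```text
t: 3.2
tcp_pos: [0.5903, 0.1941, 0.1542]
tool_rot: [0.707, 0.019, -0.022, -0.707]
force: [0.7, -0.4, -2.2]
finger_gap: 0.623
```

```bash
python3 -c "
from h import *
A=W(CH,[[.06,0,.2],[.06,0,.034]])
print(A);plan(A,93.3)
snap('side','s2')"
```

```text
[[ 0.60589911 -0.19702195  0.2       ]
 [ 0.60589911 -0.19702195  0.034     ]]
t 3.2 tcp [0.5903 0.1941 0.1542] yaw 93.32 q1,q6 [  7.9 -85.4] F [ 0.7 -0.4 -2.2] gap mm 53.2 down [-0.003 -0.001 -1.   ]
[ -0.24  -1.52 -13.05] tw 0.0 d 0.394
[ -0.22   4.01 -13.04] tw 0.0 d 0.409
```

View pics/s2.png

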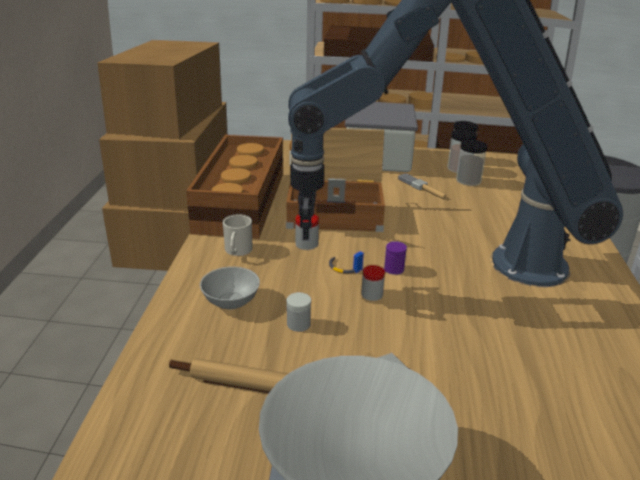

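Call:
apply_moves([
  [50, 0, -2.7, -1.5, 0],
  [50, -0.1, -2.7, -4, 0],
  [50, -0.2, -2.7, -8, 0],
  [50, -0.23, -2.7, -13.05, 0],
  [50, -0.23, -2.7, -13.05, 0],
  [50, -0.23, -2.7, -13.05, 0],
  [50, -0.23, -2.7, -13.05, 0],
  [50, -0.23, -2.7, -13.05, 0],
  [50, -0.23, -2.7, -13.05, 0],
  [50, -0.23, -2.7, -13.05, 0],
  [50, -0.23, -2.7, -13.05, 0],
])

```text
t: 4.62
tcp_pos: [0.6074, -0.1951, 0.2344]
tool_rot: [-0.707, -0.021, 0.021, 0.707]
force: [0.1, 0.4, -2.4]
finger_gap: 0.624
```

```bash
python3 -c "
from h import *
A=W(CH,[[.06,0,.1],[.06,0,.034]])
plan(A,93.3)
snap('side','s3');snap('top','t3')"
```

```text
t 4.62 tcp [ 0.6074 -0.1951  0.2344] yaw 93.45 q1,q6 [ -27.8 -121.3] F [ 0.1  0.4 -2.4] gap mm 53.3 down [-0.  0. -1.]
[-0.05  4.48 -0.06] tw 0.02 d 0.134
[-0.05  6.68 -0.06] tw 0.02 d 0.200
```

View pics/s3.png

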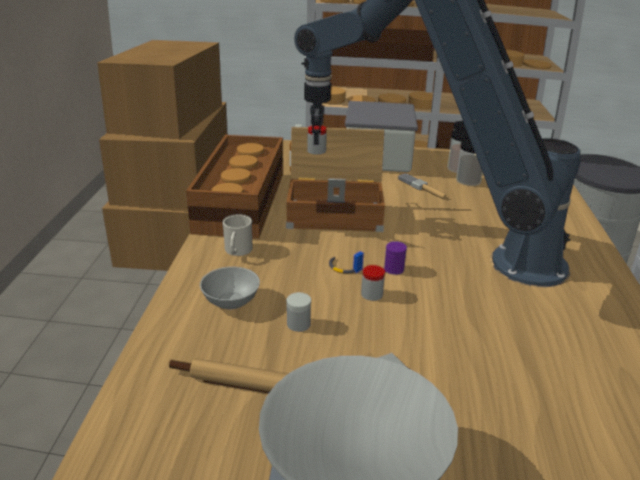

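View pics/t3.png

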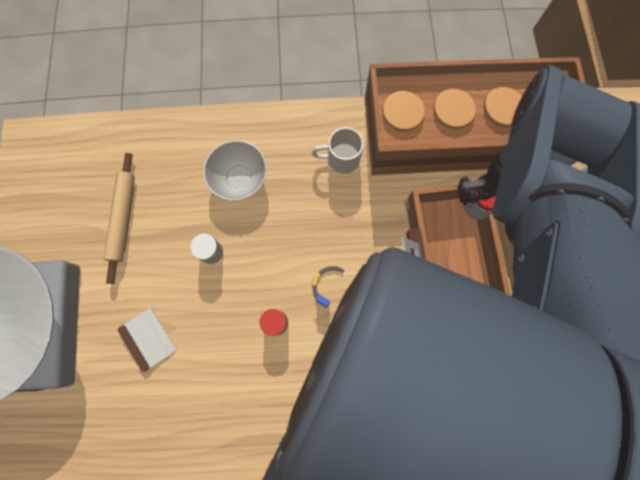

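Call:
apply_moves([
  [50, -0.05, 1.5, -0.06, 0],
  [50, -0.05, 3.0, -0.06, 0],
  [50, -0.05, 4.5, -0.06, 0],
  [50, -0.05, 5.7, -0.06, 0],
  [50, -0.05, 6.3, -0.06, 0],
  [50, -0.05, 6.6, -0.06, 0],
  [50, -0.05, 6.68, -0.06, 0],
  [50, -0.05, 6.68, -0.06, 0],
])

```text
t: 5.72
tcp_pos: [0.6069, -0.199, 0.0351]
tool_rot: [0.707, 0.021, -0.02, -0.706]
force: [0.5, 0.3, -2.4]
finger_gap: 0.62
```

```bash
python3 -c "
from h import *
A=W(CH,[[.06,0,.034]])
plan(A,93.3)
snap('side','s4',(270,90,410,250),4)"
```

```text
t 5.72 tcp [ 0.6069 -0.199   0.0351] yaw 93.34 q1,q6 [ -28.2 -121.5] F [ 0.5  0.3 -2.4] gap mm 53.0 down [ 0.002 -0.001 -1.   ]
[-0.03  0.04  0.07] tw 0.0 d 0.003
```

View pics/s4.png

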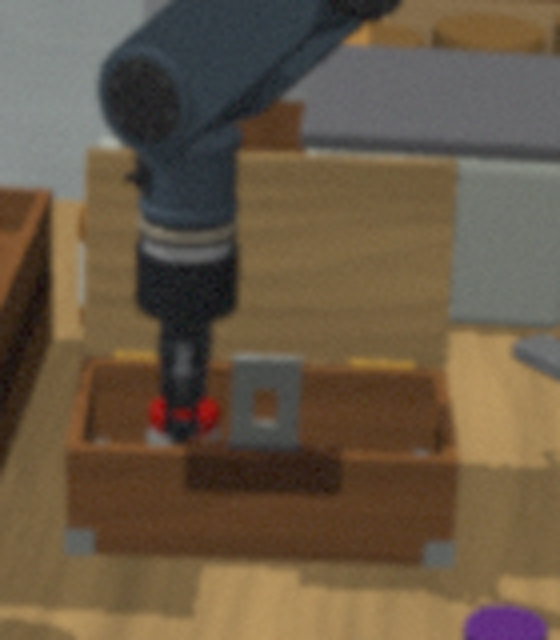

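Call:
apply_moves([
  [50, -0.03, 0.08, 0.05, 0],
  [72, -0.03, 0.08, 0.05, 0],
  [72, -0.03, 0.08, 0.05, 0],
  [72, -0.03, 0.08, 0.05, 0],
  [72, -0.03, -1.5, 0.05, 0],
  [72, -0.03, -3.2, 0.05, 0],
  [72, -0.03, -5, 0.05, 0],
  [72, -0.03, -6.5, 0.05, 0],
  [72, 0, -6.5, 3.0, 0],
  [85, 0, -6.5, 6.0, 0],
  [85, 0, -6.5, 6.0, 0],
])

```text
t: 7.15
tcp_pos: [0.595, -0.0169, 0.2291]
tool_rot: [-0.707, -0.021, 0.021, 0.707]
force: [0.2, 0.9, 0.3]
finger_gap: 0.998
```

```bash
python3 -c "
from h import *
plan([[.4283,.19,.15],[.4283,.19,.022]],93.3)
snap('side','s5',(270,90,410,250),4);snap('top','t5')"
```

```text
t 7.15 tcp [ 0.595  -0.0169  0.2291] yaw 93.34 q1,q6 [ -12.4 -105.7] F [0.2 0.9 0.3] gap mm 85.2 down [ 0.  0. -1.]
[-5.15  2.64  7.21] tw 0.0 d 0.277
[-5.15  6.91  7.21] tw 0.0 d 0.337
```

View pics/s5.png

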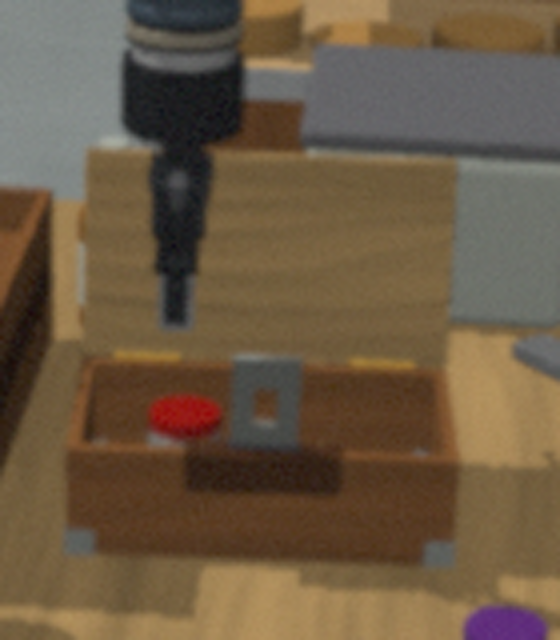

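View pics/t5.png

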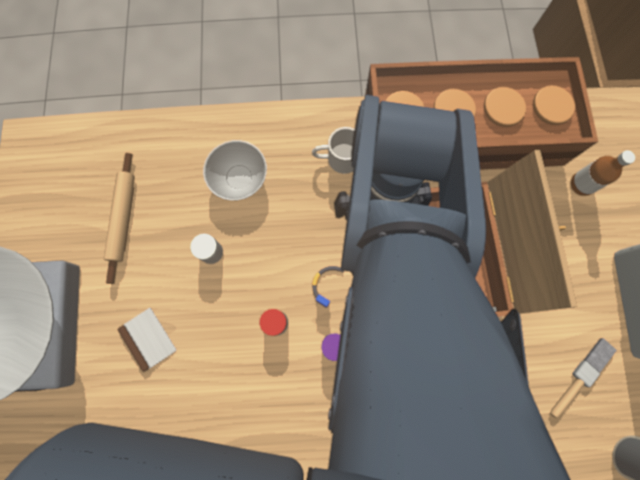

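Call:
apply_moves([
  [85, -5.15, 2.4, 7.2, 0],
  [85, -5.15, 2.4, 7.2, 0],
  [85, -5.15, 2.4, 7.2, 0],
  [85, -5.15, 2.4, 7.2, 0],
  [85, -5.15, 2.4, 7.2, 0],
  [85, -5.15, 2.4, 7.2, 0],
  [85, -5.15, 2.4, 7.2, 0],
  [85, -5.15, 2.4, 7.2, 0],
])

```text
t: 8.25
tcp_pos: [0.4303, 0.1869, 0.1573]
tool_rot: [-0.707, -0.021, 0.019, 0.707]
force: [-0.3, -0.5, 1.1]
finger_gap: 0.996
```

```bash
python3 -c "
from h import *
plan([[.4283,.19,.15],[.4283,.19,.022]],93.3)"
```

```text
t 8.25 tcp [0.4303 0.1869 0.1573] yaw 93.24 q1,q6 [  9.8 -83.4] F [-0.3 -0.5  1.1] gap mm 85.0 down [ 0.002  0.    -1.   ]
[-0.06  0.24  0.11] tw -0.01 d 0.008
[-0.07  4.51  0.11] tw -0.01 d 0.135
```

Call:
apply_moves([
  [85, -0.06, 2.0, 0.1, 0],
  [85, -0.06, 3.6, 0.1, 0],
  [85, -0.06, 4.5, 0.1, 0],
  [85, -0.06, 4.5, 0.1, 0],
  [50, -0.06, 4.5, 0.1, 0],
  [50, -0.06, 4.5, 0.1, 0],
  [50, -0.06, 4.5, 0.1, 0],
  [50, -0.06, 4.5, 0.1, 0],
  [50, -0.06, 4.5, 0.1, 0],
  [50, -0.06, 3.9, 0.1, 0],
  [50, -0.06, 1.0, 0.1, 0],
  [50, 0, -2.5, 0, 0],
])

```text
t: 9.75
tcp_pos: [0.4268, 0.1892, 0.1662]
tool_rot: [0.707, 0.02, -0.021, -0.707]
force: [1.5, 0.4, -2.1]
finger_gap: 0.62
```

```bash
python3 -c "
from h import *
A=W(CH,[[-.06,0,.235],[-.06,0,.034]])
plan(A,93.3)
snap('side','s6')"
```

```text
t 9.75 tcp [0.4268 0.1892 0.1662] yaw 93.35 q1,q6 [ 10.1 -83.2] F [ 1.5  0.4 -2.1] gap mm 53.0 down [-0.002 -0.    -1.   ]
[  1.2   -2.29 -13.2 ] tw 0.01 d 0.403
[  1.21   4.41 -13.2 ] tw 0.01 d 0.419
```

View pics/s6.png

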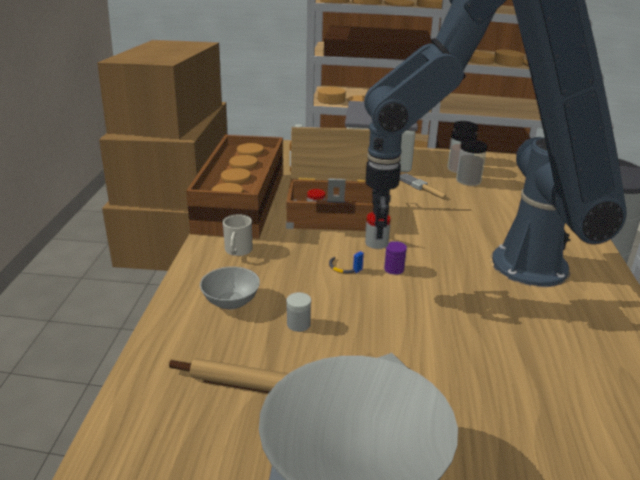

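Call:
apply_moves([
  [50, 0, -2.3, 0, 0],
  [50, 0, -2.3, -1, 0],
  [50, 0.3, -2.3, -4, 0],
  [50, 1.2, -2.3, -13.2, 0],
  [50, 1.2, -2.3, -13.2, 0],
  [50, 1.2, -2.3, -13.2, 0],
  [50, 1.2, -2.3, -13.2, 0],
  [50, 1.2, -2.3, -13.2, 0],
  [50, 1.2, -2.3, -13.2, 0],
  [50, 1.2, -2.3, -13.2, 0],
  [50, 1.2, -2.3, -13.2, 0],
  [50, 1.2, -2.3, -13.2, 0],
])

```text
t: 11.3
tcp_pos: [0.4865, -0.2025, 0.234]
tool_rot: [-0.707, -0.021, 0.021, 0.707]
force: [-0.3, -0.5, -1.3]
finger_gap: 0.619
```

```bash
python3 -c "
from h import *
A=W(CH,[[-.06,0,.235],[-.06,0,.034]])
plan(A,93.3)"
```

```text
t 11.3 tcp [ 0.4865 -0.2025  0.234 ] yaw 93.45 q1,q6 [ -34.8 -128.2] F [-0.3 -0.5 -1.3] gap mm 52.9 down [-0.  0. -1.]
[-0.02 -0.03 -0.05] tw 0.01 d 0.002
[-0.01  6.67 -0.05] tw 0.01 d 0.200
```

Call:
apply_moves([
  [50, -0.02, 1.5, -0.05, 0],
  [50, -0.02, 3.0, -0.05, 0],
  [50, -0.02, 4.5, -0.05, 0],
  [50, -0.02, 5.8, -0.05, 0],
  [50, -0.02, 6.4, -0.05, 0],
  [50, -0.02, 6.7, -0.05, 0],
  [50, -0.02, 6.72, -0.05, 0],
  [72, -0.02, 6.72, -0.05, 0],
  [72, -0.02, 6.72, -0.05, 0],
  [72, -0.02, 6.72, -0.05, 0],
  [72, -0.02, 5.0, -0.05, 0],
  [72, -0.02, 3.0, -0.05, 0],
])

```text
t: 12.8
tcp_pos: [0.4854, -0.2052, 0.1439]
tool_rot: [-0.706, -0.02, 0.022, 0.708]
force: [1.9, -1.6, 0.4]
finger_gap: 0.839
```

Call:
apply_moves([
  [72, 0, -2, 0, 0],
  [72, 0, -4, 0, 0],
  [30, 0, -6, 0, 0],
  [0, 0, -7.5, 0, 0],
  [0, 0, -7.5, 1, 0],
  [0, 0, -7.5, 3, 0],
  [0, 0, -7.5, 5, 0],
  [0, 0, -7.5, 5, 0],
])

```text
t: 13.8
tcp_pos: [0.4761, -0.0521, 0.3691]
tool_rot: [-0.706, -0.022, 0.023, 0.707]
force: [-0.9, -0.5, 0.5]
finger_gap: -0.002
```

```bash
python3 -c "
from h import *
A=W(CH,[[-.06,0,.235],[-.06,0,.034]])
plan(A,93.3)
snap('side','s7');snap('top','t7')"
```

```text
t 13.8 tcp [ 0.4761 -0.0521  0.3691] yaw 93.67 q1,q6 [ -19.7 -113.3] F [-0.9 -0.5  0.5] gap mm -0.2 down [-0.     0.001 -1.   ]
[ 0.01  4.46 -5.08] tw 0.04 d 0.203
[ 1.000e-02  1.116e+01 -5.090e+00] tw 0.04 d 0.368
```

View pics/s7.png

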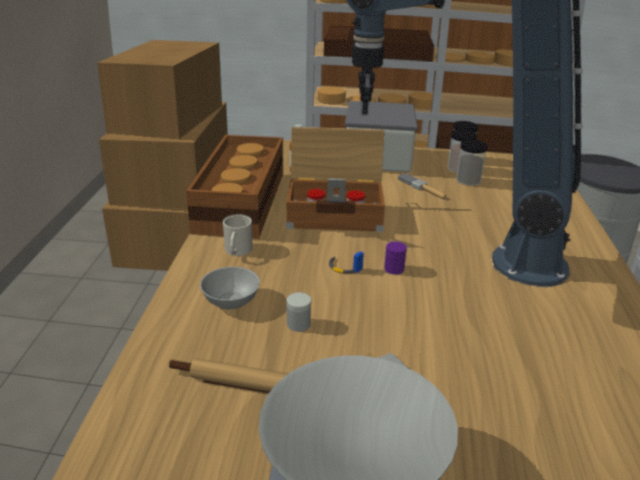

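View pics/t7.png

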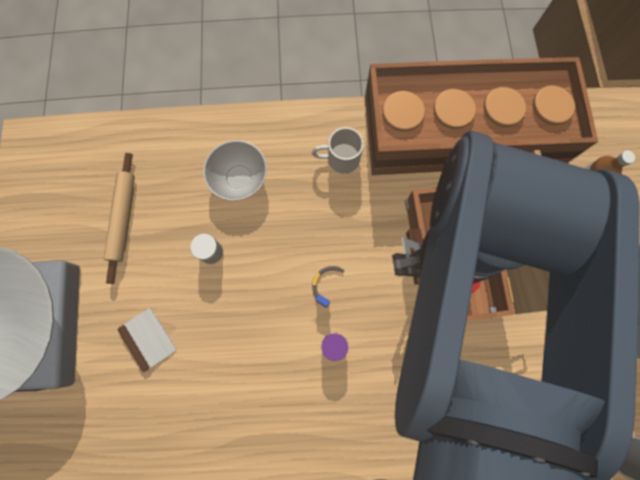

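```bash
python3 -c "
from h import *
print('box left edge',atz('top',[(615,255),(632,345)],.15),atz('side',[(347,127),(414,133)],.15))
print('bottle',atz('top',[(627,158)],.22),atz('top',[(585,188)],.05))
A=W(CH,[[-.05,-.165,.34],[-.05,-.165,.205]])
print(A);plan(A,93.3)
"
```

```text
box left edge [[ 0.5095074  -0.47614883  0.15      ]
 [ 0.33981645 -0.47727027  0.15      ]] [[ 0.53797752 -0.58921279  0.15      ]
 [ 0.30574586 -0.56688321  0.15      ]]
bottle [[ 0.6792851  -0.48922967  0.22      ]] [[ 0.6767239  -0.50739428  0.05      ]]
[[ 0.50564871 -0.36812092  0.34      ]
 [ 0.50564871 -0.36812092  0.205     ]]
t 13.9 tcp [ 0.4773 -0.0555  0.3691] yaw 93.44 q1,q6 [ -20.  -113.4] F [ 1.3 -0.2  1.2] gap mm -0.3 down [ 0.001 -0.001 -1.   ]
[  0.32   0.98 -10.46] tw 0.01 d 0.315
[  0.32   5.48 -10.45] tw 0.01 d 0.354
```

Call:
apply_moves([
  [0, 0.32, 0.5, -10.46, 0],
  [0, 0.32, 0.5, -10.46, 0],
  [0, 0.32, 0.5, -10.46, 0],
  [0, 0.32, 0.5, -10.46, 0],
  [0, 0.32, 0.5, -10.46, 0],
  [0, 0.32, 0.5, -10.46, 0],
  [0, 0.32, 0.5, -10.46, 0],
  [0, 0.32, 0.5, -10.46, 0],
])

```text
t: 14.9
tcp_pos: [0.505, -0.3677, 0.3541]
tool_rot: [-0.707, -0.021, 0.021, 0.707]
force: [0.2, 0.3, -0.1]
finger_gap: -0.005
```

```bash
python3 -c "
from h import *
A=W(CH,[[-.05,-.165,.205],[-.05,-.145,.205],[-.05,-.13,.205],[-.05,-.11,.205]])
plan(A,93.3)
snap('side','s8');snap('top','t8')"
```

```text
t 14.9 tcp [ 0.505  -0.3677  0.3541] yaw 93.36 q1,q6 [ -46.3 -139.7] F [ 0.2  0.3 -0.1] gap mm -0.4 down [-0.  0. -1.]
[ 0.02  4.97 -0.02] tw 0.01 d 0.149
[0.02 4.97 0.65] tw 0.01 d 0.150
[0.02 4.97 1.15] tw 0.01 d 0.153
[0.02 4.97 1.82] tw 0.01 d 0.159
```

View pics/t8.png

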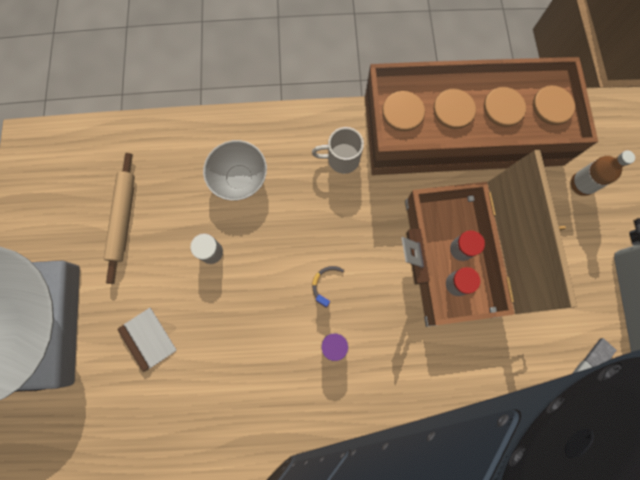

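View pics/s8.png

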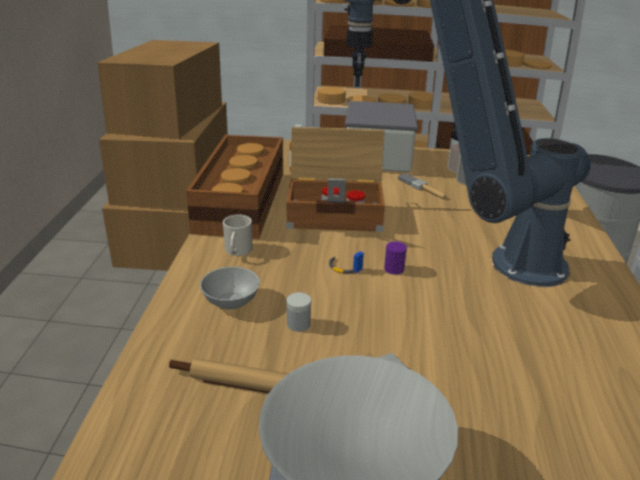

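```bash
python3 -c "
from h import *
P=atz('top',[(471,243),(466.5,280.5)],.08)
print(P, R.from_euler('z',-CH[2]).apply(P-[CH[0],CH[1],0]))
im=cv2.imread('pics/raw_t8.png');save(im,'t8c',(400,170,540,330),5)"
```

```text
[[ 0.56254159 -0.22153338  0.08      ]
 [ 0.48643541 -0.20240975  0.08      ]] [[ 0.01529452 -0.02195689  0.08      ]
 [-0.05957513  0.00154627  0.08      ]]
```

View pics/t8c.png

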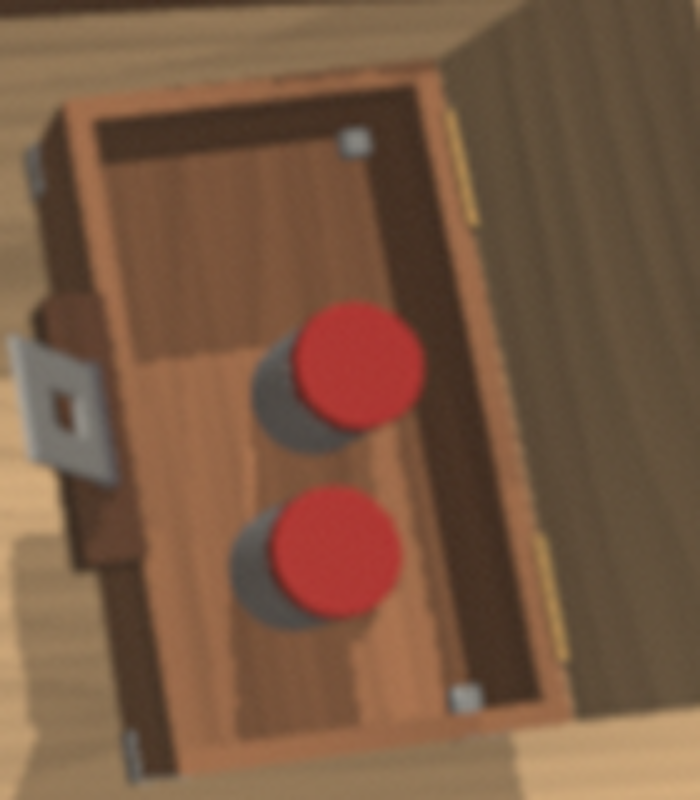

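Call:
apply_moves([
  [0, 0.02, 1.5, 0, 0],
  [0, 0.02, 3.2, 0, 0],
  [0, 0.02, 4.5, 0, 0],
  [0, 0.02, 4.73, 0, 0],
  [0, 0.02, 4.73, 0.6, 0],
  [0, 0.02, 4.73, 1.1, 0],
  [0, 0.02, 4.73, 1.6, 0],
  [0, 0.02, 4.73, 2.1, 0],
  [0, 0.02, 4.73, 2.6, 0],
  [0, 0.02, 4.73, 3.1, 0],
  [0, 0.02, 4.73, 3.2, 0],
])

```text
t: 16.38
tcp_pos: [0.4998, -0.2708, 0.2115]
tool_rot: [-0.706, -0.02, 0.022, 0.707]
force: [0.1, -3.2, -0.2]
finger_gap: 0.002
```

```bash
python3 -c "
from h import *
A=W(CH,[[-.05,-.07,.212],[-.05,-.032,.205],[-.05,.0044,.1844],[-.05,.032,.1517],[-.05,.0427,.1252],[-.05,.048,.097]])
plan(A,93.3)
snap('side','s9')"
```

```text
t 16.38 tcp [ 0.4998 -0.2708  0.2115] yaw 93.41 q1,q6 [ -39.7 -133.1] F [ 0.1 -3.2 -0.2] gap mm 0.2 down [-0.002  0.002 -1.   ]
[ 0.01 -0.02 -0.08] tw 0.01 d 0.003
[0.01 0.22 1.18] tw 0.01 d 0.036
[0.01 0.91 2.39] tw 0.01 d 0.077
[0.02 2.   3.31] tw 0.01 d 0.116
[0.02 2.88 3.67] tw 0.01 d 0.140
[0.02 3.82 3.84] tw 0.01 d 0.163
```

View pics/s9.png

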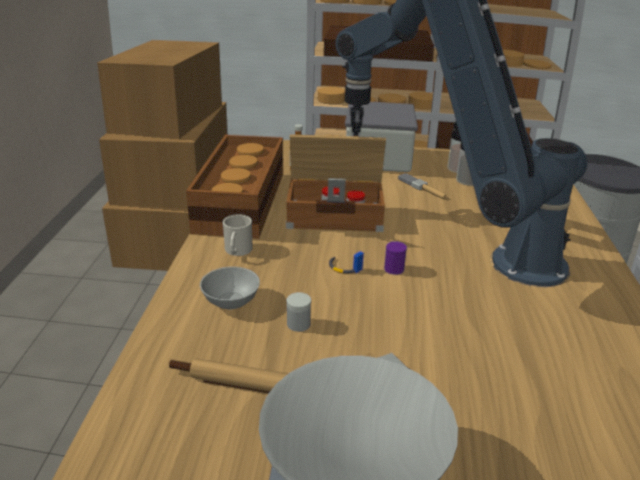

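Lid top edge has dropped to row 137 and the force is 3 N, so it is moving. I continue along the arc.

Call:
apply_moves([
  [0, 0, 0.05, 0.5, 0],
  [0, 0, 0.22, 1.18, 0],
  [0, 0, 0.55, 1.8, 0],
  [0, 0, 0.91, 2.39, 0],
  [0, 0, 1.45, 2.85, 0],
  [0, 0, 2.0, 3.31, 0],
  [0, 0, 2.45, 3.5, 0],
  [0, 0, 2.88, 3.67, 0],
  [0, 0, 3.35, 3.78, 0],
  [0, 0, 3.75, 3.84, 0],
  [0, 0, 3.87, 3.84, 0],
  [0, 0, 3.87, 3.84, 0],
])

```text
t: 17.92
tcp_pos: [0.4932, -0.1572, 0.097]
tool_rot: [-0.706, -0.02, 0.021, 0.707]
force: [-3.3, 3.4, 13.5]
finger_gap: -0.004
```

```bash
python3 -c "
from h import *
plan([.5,-.15,.097])
snap('side','s10')"
```

```text
t 17.93 tcp [ 0.4932 -0.1572  0.097 ] yaw 93.31 q1,q6 [ -30.1 -123.4] F [-3.3  3.4 13.5] gap mm -0.3 down [-0.001  0.001 -1.   ]
[ 0.24 -0.    0.23] tw 0 d 0.010
```

View pics/s10.png

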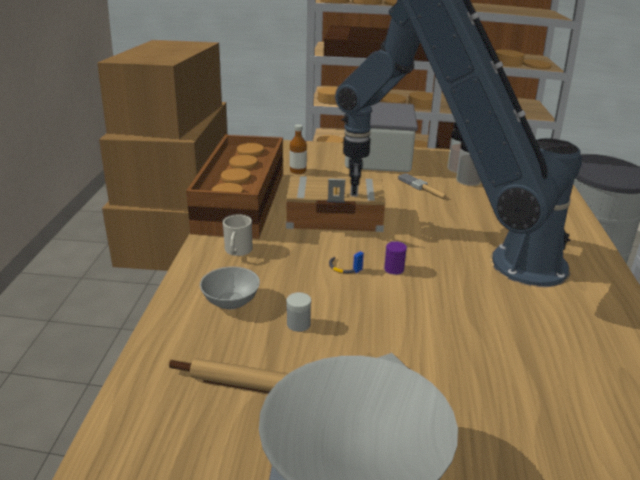

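```bash
python3 -c "
from h import *
A=W(CH,[[-.018,.19,.26],[-.018,.19,.168]])
plan(A,93.3)"
```

```text
t 17.98 tcp [ 0.4932 -0.1572  0.097 ] yaw 93.3 q1,q6 [ -30.1 -123.4] F [-3.   2.8 13.3] gap mm 0.2 down [-0.001  0.001 -1.   ]
[ 1.07 -5.43  4.8 ] tw 0.0 d 0.220
[ 1.07 -2.36  4.79] tw 0.0 d 0.163
```

Call:
apply_moves([
  [0, 0, -1.5, 0, 0],
  [0, 0, -3.4, 0, 0],
  [0, 0, -5.4, 0, 0],
  [0, 0.5, -5.4, 2, 0],
  [0, 1.07, -5.4, 4.8, 0],
  [0, 1.07, -5.4, 4.8, 0],
  [0, 1.07, -5.4, 4.8, 0],
  [0, 1.07, -3.5, 4.8, 0],
  [0, 1.07, -2.36, 4.8, 0],
  [0, 1.07, -2.36, 4.8, 0],
])

```text
t: 19.23
tcp_pos: [0.5153, -0.0129, 0.1642]
tool_rot: [-0.706, -0.018, 0.022, 0.707]
force: [0.6, 0.7, 0.1]
finger_gap: -0.005
```

```bash
python3 -c "
from h import *
A=W(CH,[[-.018,y,z] for y,z in[(.15,.168),(.11,.168),(.083,.1685),(.0562,.1665),(.0354,.150),(.022,.1271),(.017,.1)]])
plan(A,93.3)
snap('side','s11',(240,60,440,240),4);snap('top','t11',(330,140,530,340),4)"
```

```text
t 19.23 tcp [ 0.5153 -0.0129  0.1642] yaw 93.25 q1,q6 [ -13.9 -107.1] F [0.6 0.7 0.1] gap mm -0.4 down [-0.006  0.001 -1.   ]
[ 0.06 -0.13 -1.3 ] tw -0.01 d 0.039
[ 0.06 -0.13 -2.64] tw -0.01 d 0.079
[ 0.06 -0.15 -3.54] tw -0.01 d 0.106
[ 0.06 -0.08 -4.43] tw -0.01 d 0.133
[ 0.07  0.47 -5.12] tw -0.01 d 0.154
[ 0.07  1.23 -5.57] tw -0.01 d 0.171
[ 0.08  2.13 -5.74] tw -0.01 d 0.184
```

View pics/s11.png

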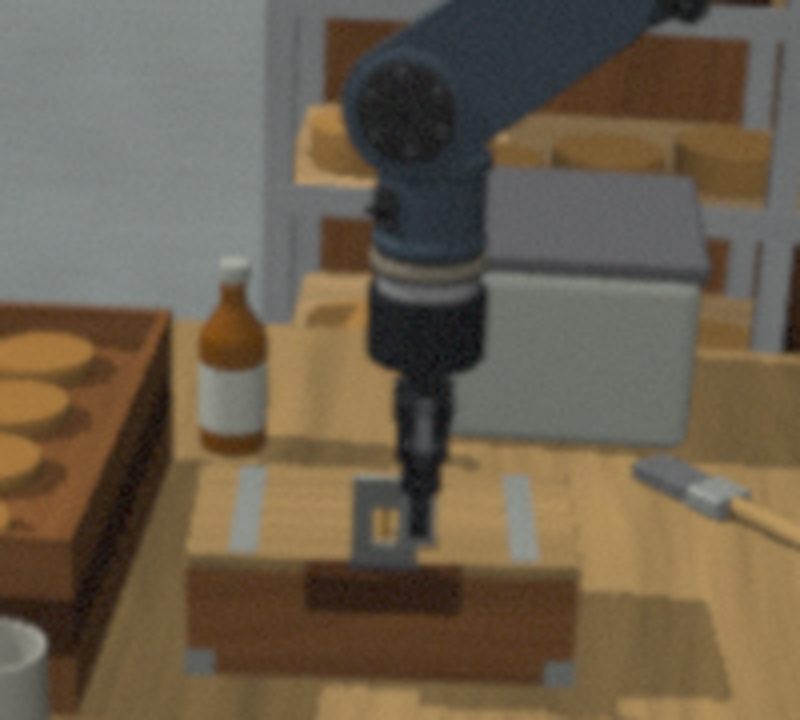

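View pics/t11.png

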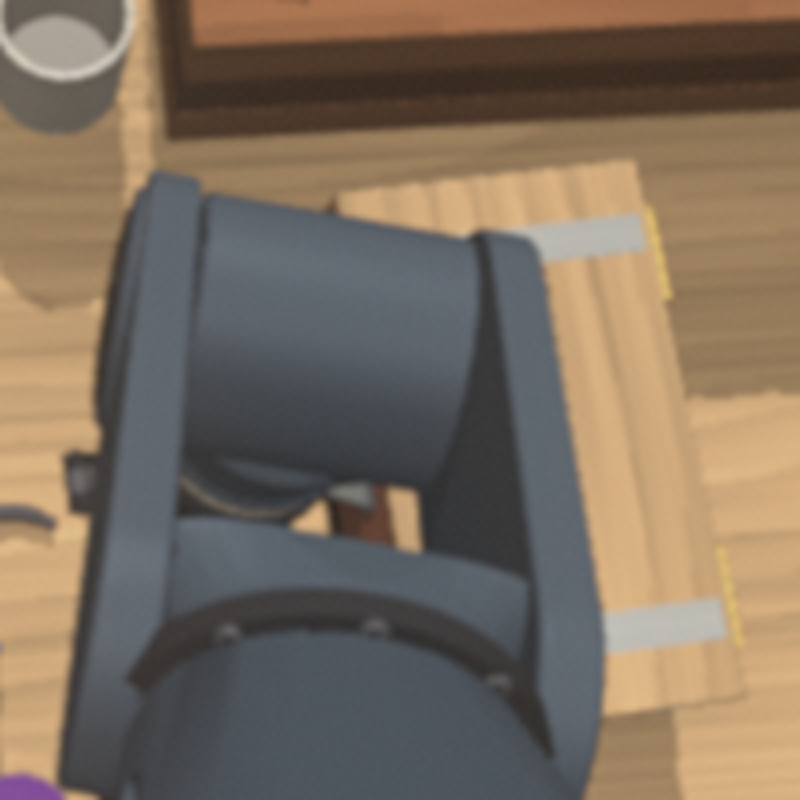

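Call:
apply_moves([
  [0, 0.06, -0.1, -0.7, 0],
  [0, 0.06, -0.1, -1.4, 0],
  [0, 0.06, -0.1, -2.0, 0],
  [0, 0.06, -0.1, -2.64, 0],
  [0, 0.06, -0.15, -3.1, 0],
  [0, 0.06, -0.15, -3.54, 0],
  [0, 0.06, -0.1, -4.0, 0],
  [0, 0.06, -0.05, -4.43, 0],
  [0, 0.06, 0.2, -4.8, 0],
  [0, 0.06, 0.47, -5.12, 0],
  [0, 0.06, 0.85, -5.4, 0],
  [0, 0.06, 1.23, -5.6, 0],
])

```text
t: 20.82
tcp_pos: [0.5289, -0.1802, 0.1288]
tool_rot: [0.707, 0.021, -0.021, -0.707]
force: [0.6, 0.6, 0.2]
finger_gap: -0.001
```

```bash
python3 -c "
from h import *
A=W(CH,[[-.018,y,z] for y,z in[(.022,.1271),(.017,.1)]])
plan(A,93.3)
snap('side','s12',(240,60,440,240),4)"
```

```text
t 20.82 tcp [ 0.5289 -0.1802  0.1288] yaw 93.33 q1,q6 [ -30.3 -123.6] F [0.6 0.6 0.2] gap mm -0.1 down [-0. -0. -1.]
[-0.07  0.06  0.02] tw 0.0 d 0.003
[-0.07  0.96 -0.14] tw 0.0 d 0.029
```

View pics/s12.png

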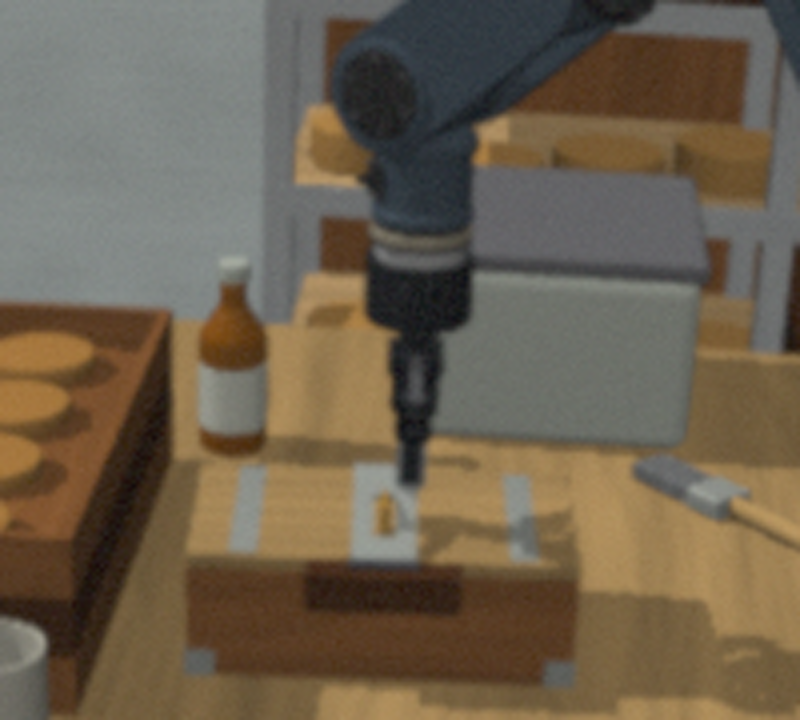

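Call:
apply_moves([
  [0, 0, 0.5, -0.05, 0],
  [0, 0, 0.9, -0.1, 0],
  [0, 0, 1.02, -0.1, 0],
  [0, 0, 1.05, -0.1, 0],
  [0, 0, 1.05, -0.1, 0],
  [0, 0, 0, 0, 0],
  [0, 0, -3, 0, 0],
  [0, 0, -4.5, 2, 0],
  [40, 0, -4.5, 4, 0],
  [40, 0, -4.5, 7, 2],
  [40, 0, -4.5, 7, 2],
])

```text
t: 22.25
tcp_pos: [0.5162, 0.0312, 0.265]
tool_rot: [-0.699, 0.103, -0.104, 0.7]
force: [0.5, 1.2, 0.3]
finger_gap: 0.47
```

```bash
python3 -c "
from h import *
plan([.5,0,.2],0)
snap('side','s13',(240,60,440,240),4);snap('top','t13')"
```

```text
t 22.25 tcp [0.5162 0.0312 0.265 ] yaw 73.2 q1,q6 [ -8.9 -82.1] F [0.5 1.2 0.3] gap mm 40.1 down [ 0.001  0.    -1.   ]
[-0.22  2.17 -1.15] tw 7.32 d 0.074
```

View pics/s13.png

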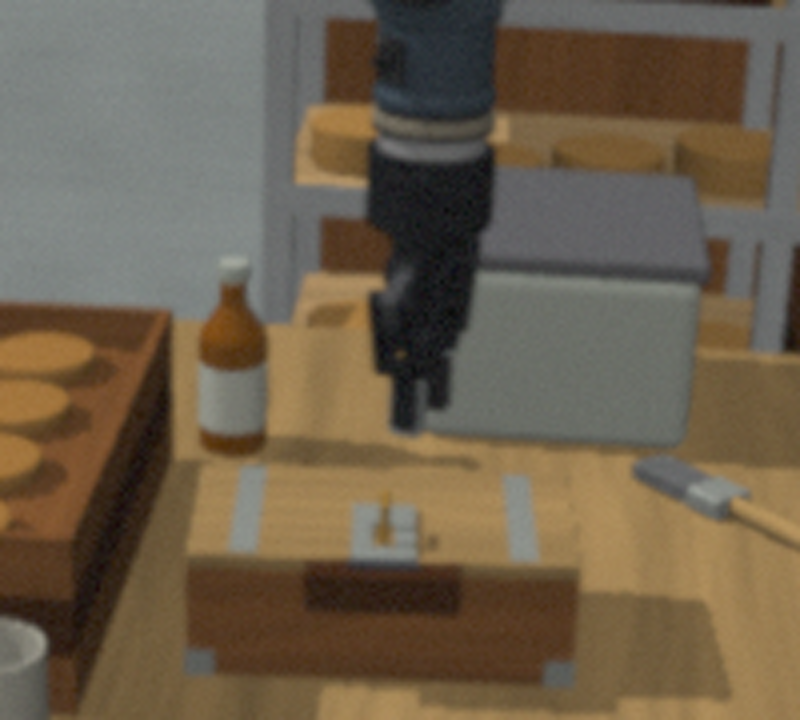

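View pics/t13.png

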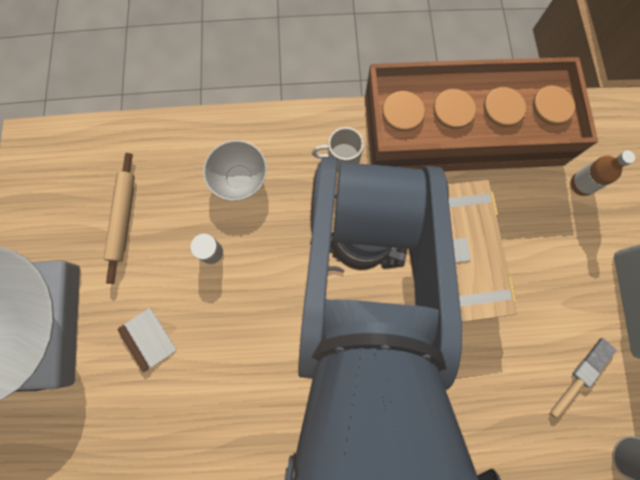

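```bash
python3 -c "
from h import *
plan([.42,.38,.27],-36.7)"
```

```text
t 22.35 tcp [0.5151 0.034  0.2648] yaw 73.74 q1,q6 [ -8.7 -82.5] F [ 0.4 -0.9  0. ] gap mm 39.8 down [-0.001  0.002 -1.   ]
[-6.27 -0.15 10.18] tw 11.04 d 0.359
```

Call:
apply_moves([
  [40, -6.3, 0, 10.2, 11.04],
  [40, -6.3, 0, 10.2, 11.04],
  [40, -6.3, 0, 10.2, 11.04],
  [40, -6.3, 0, 10.2, 11.04],
  [40, -6.3, 0, 10.2, 11.04],
  [40, -6.3, 0, 10.2, 11.04],
  [40, -6.3, 0, 10.2, 11.04],
  [40, -6.3, 0, 10.2, 11.04],
  [40, -6.3, 0, 10.2, 11.04],
  [40, -6.3, 0, 10.2, 11.04],
  [40, -6.3, 0, 10.2, 11.04],
  [40, -6.3, 0, 10.2, 11.04],
])

```text
t: 23.85
tcp_pos: [0.4226, 0.3756, 0.2642]
tool_rot: [0.317, -0.632, 0.632, -0.317]
force: [-0.1, 0.1, -0.0]
finger_gap: 0.468
```

```bash
python3 -c "
from h import *
plan([.466,.088,.2],-36.7)
snap('top','t14');snap('side','s14')
im=cv2.imread('pics/raw_t14.png');save(im,'t14a',(290,240,370,370),6);save(im,'t14b',(390,170,530,330),5)
im=cv2.imread('pics/raw_s14.png');save(im,'s14a',(270,160,420,280),5)"
```

```text
t 23.85 tcp [0.4226 0.3756 0.2642] yaw -36.75 q1,q6 [30.3 67.1] F [-0.1  0.1 -0. ] gap mm 40.0 down [-0.001 -0.001 -1.   ]
[6.82 2.15 6.89] tw -0.0 d 0.298
```

View pics/t14.png

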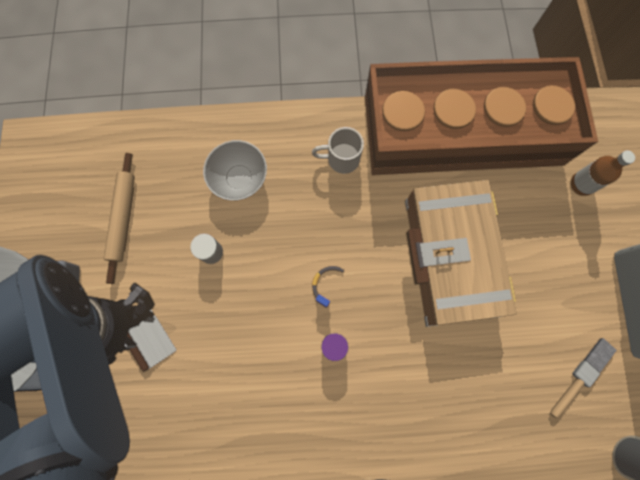

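View pics/t14a.png

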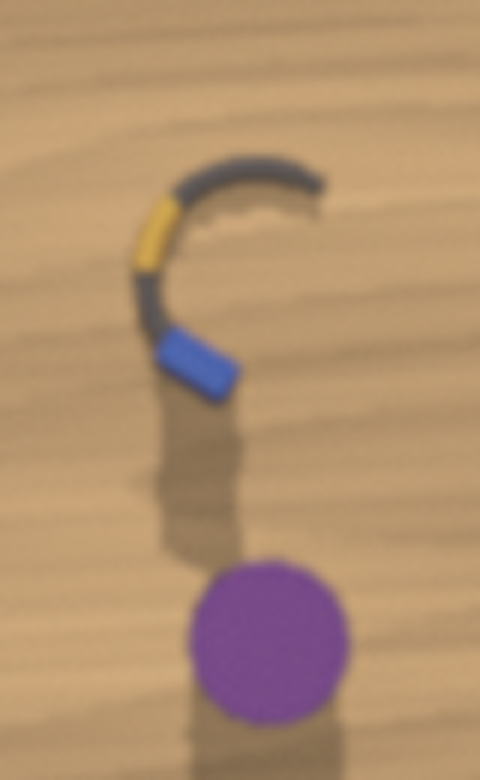

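View pics/t14b.png

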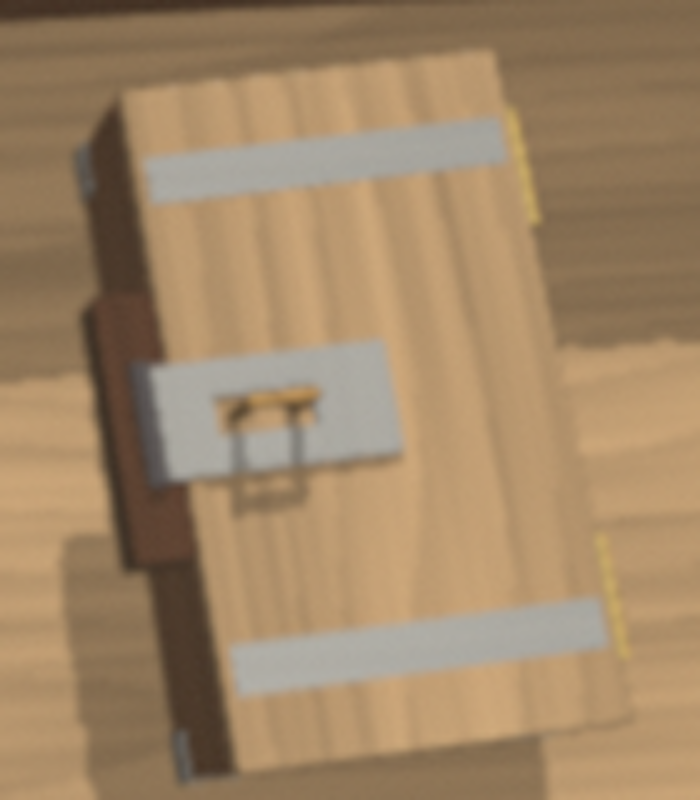

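View pics/s14a.png

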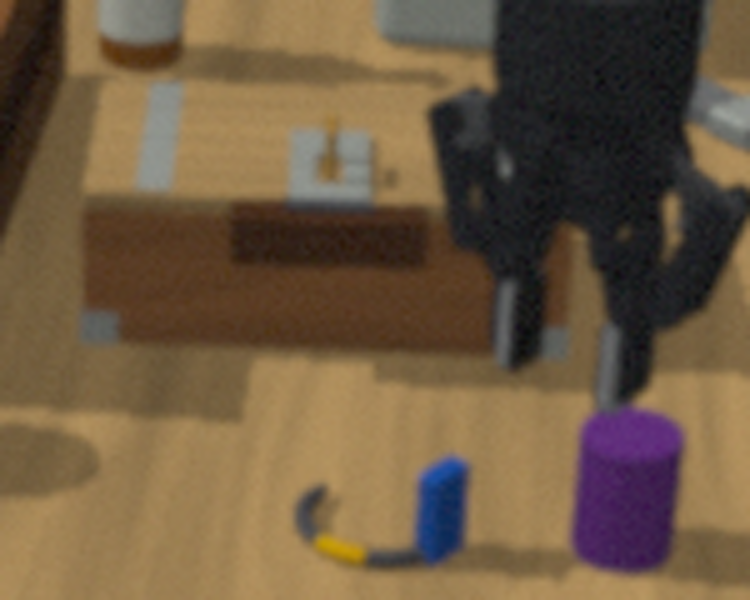

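```bash
cat >> h.py <<'E'
def arc(z=.005-.033):
    return lambda d:[.04-.04*np.cos(np.radians(d)),.04*np.sin(np.radians(d)),z]
E
python3 - <<'E'
from h import *
c5=lambda L:np.array(L)/5+[390,170]-.4
c6=lambda L:np.array(L)/6+[290,240]-.4
s5=lambda L:np.array(L)/5+[270,160]-.4
q=np.array([[.14,.08,.097],[.14,-.08,.097],[-.14,-.08,.097],[-.14,.08,.097],[0,.045,.13],[.023,-.008,.1],[-.023,-.008,.1]])
ut=c5([(122,92),(493,48),(632,718),(237,772),(268,394),(383,340),(405,457)])
f=lambda p:(proj("top",W(p,q))-ut).ravel()
r=least_squares(f,[.54,-.2,.05],loss='soft_l1');print("chest",r.x,np.degrees(r.x[2]),f(r.x).reshape(-1,2).round(1).tolist())
p=r.x
print("ring from px z.13",atz("top",c5([(268,394)]),.13)," model",W(p,[[0,.045,.13]]),W(CH,[[0,.045,.13]]))
qs=np.array([[0,.045,.13],[.023,-.008,.1],[-.023,-.008,.1],[.023,.092,.1],[-.023,.092,.1],[.14,.08,.097],[.14,.08,0],[-.14,.08,0]])
us=s5([(331,120),(293,128),(370,132),(289,205),(375,207),(85,203),(82,340),(568,355)])
for P in (p,CH): print("side resid",(proj("side",W(P,qs))-us).round(1).tolist())
# hook
a=lambda d,z:[.04-.04*np.cos(np.radians(d)),.04*np.sin(np.radians(d)),z]
hq=np.array([a(180,.005),a(80,.005),[-.007,.014,.052],[.007,.014,.052],[.007,-.014,.052],[-.007,-.014,.052]])
hu=c6([(320,184),(158,235),(156,352),(172,326),(242,370),(222,403)])
g=lambda h:(proj("top",W(h,hq))-hu).ravel()
r=least_squares(g,[.466,.088,-.64]);print("hook",r.x,np.degrees(r.x[2]),r.fun.round(1))
h=r.x
print("side",(proj("side",W(h,[a(180,.005),a(80,.005),[0,0,.052]]))-s5([(320,488),(342,550),(443,470)])).round(1))
E
```

```text
chest [ 0.54775102 -0.19910162  0.06132516] 3.5136729806108966 [[-0.7, -0.5], [0.2, -0.1], [0.3, 0.9], [-0.3, 0.7], [3.2, 0.3], [-0.2, -0.4], [-0.3, -1.3]]
ring from px z.13 [[ 0.54600142 -0.14802248  0.13      ]]  model [[ 0.54499312 -0.15418621  0.13      ]] [[ 0.54339146 -0.15557567  0.13      ]]
side resid [[0.6, -0.6], [0.1, -0.6], [0.3, -0.8], [0.2, -1.1], [-0.5, -1.0], [-0.4, -3.0], [0.4, -0.3], [-0.3, 0.1]]
side resid [[1.1, -0.8], [0.8, -0.7], [0.9, -1.0], [0.8, -1.3], [0.0, -1.1], [0.2, -3.3], [1.0, -0.5], [0.3, -0.0]]
hook [ 0.46746284  0.08890597 -0.64146821] -36.753421024275454 [-0.1  0.4 -0.1 -0.  -0.6  0.8  0.6 -0.6  0.3 -0.4 -0.1 -0.1]
side [[ 1.1 -0.6]
 [ 0.5 -0.6]
 [ 1.  -1.3]]
```

Run:
```python
from h import *
im=cv2.imread('pics/raw_t14.png');b=(412,230,482,280)
A=crop(im,b,11)
p=(.5477,-.1991,.0613)
drS("top",A,W(p,[[0,.030,.13],[0,.060,.13]]),b,11,(0,255,0))
drS("top",A,W(p,[[0,.030,.097],[0,.030,.13]]),b,11,(255,255,0))
drS("top",A,W(p,[[0,.060,.097],[0,.060,.13]]),b,11,(255,255,0))
drS("top",A,W(p,[[.008,.065,.1],[-.008,.065,.1],[-.008,.025,.1],[.008,.025,.1]]),b,11,(255,0,255))
cv2.imwrite("pics/ring.png",A)
im=cv2.imread('pics/raw_s14.png');b=(320,175,355,210)
A=crop(im,b,16)
drS("side",A,W(p,[[0,.030,.13],[0,.060,.13]]),b,16,(0,255,0))
drS("side",A,W(p,[[0,.060,.097],[0,.060,.13]]),b,16,(255,255,0))
drS("side",A,W(p,[[.008,.065,.1],[-.008,.065,.1],[-.008,.025,.1],[.008,.025,.1]]),b,16,(255,0,255))
cv2.imwrite("pics/rings.png",A)
```

View pics/ring.png

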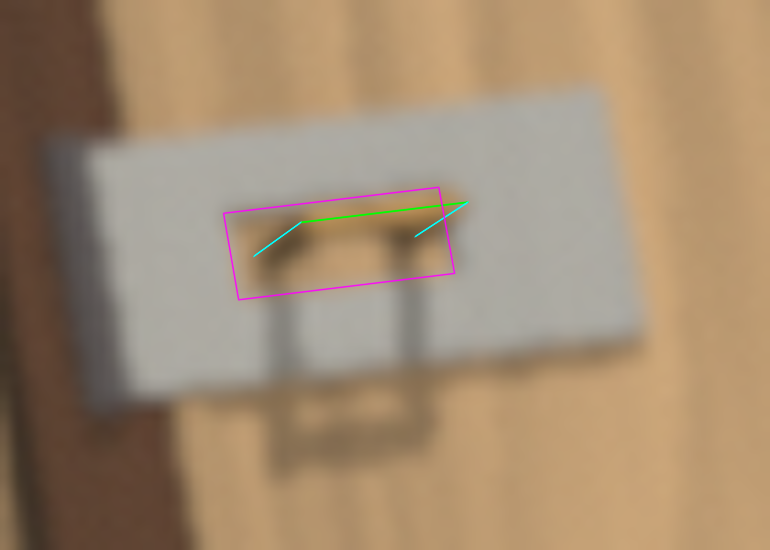

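View pics/rings.png

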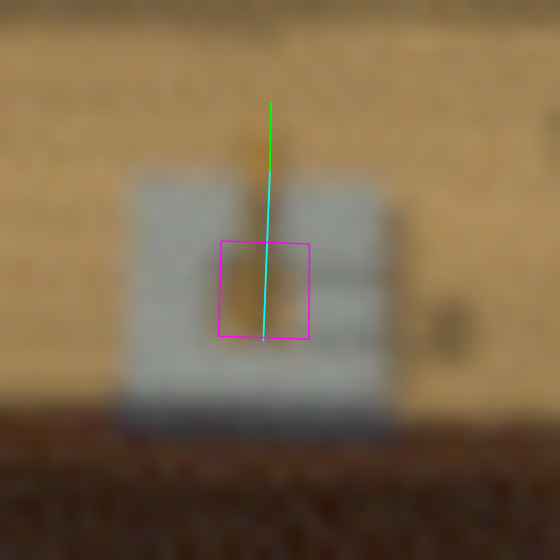

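```bash
python3 -c "
from h import *
plan([[.4675,.0889,.11],[.4675,.0889,.013]],-36.75)"
```

```text
t 23.95 tcp [0.4226 0.3758 0.2644] yaw -36.73 q1,q6 [30.3 67.1] F [ 0.4 -0.1 -0. ] gap mm 39.9 down [-0. -0. -1.]
[6.77 5.15 6.92] tw 0.0 d 0.329
[6.76 8.38 6.92] tw 0.0 d 0.384
```

Call:
apply_moves([
  [40, 6.77, 3.5, 6.92, 0],
  [40, 6.77, 3.5, 6.92, 0],
  [40, 6.77, 3.5, 6.92, 0],
  [40, 6.77, 3.5, 6.92, 0],
  [40, 6.77, 3.5, 6.92, 0],
  [40, 6.77, 3.5, 6.92, 0],
  [40, 6.77, 3.5, 6.92, 0],
  [40, 6.77, 5.15, 6.92, 0],
  [40, 6.77, 5.15, 6.92, 0],
])

```text
t: 25.08
tcp_pos: [0.4639, 0.0908, 0.1084]
tool_rot: [-0.319, 0.633, -0.631, 0.315]
force: [-0.2, 0.3, -0.4]
finger_gap: 0.469
```

```bash
python3 -c "
from h import *
plan([[.4675,.0889,.11],[.4675,.0889,.013]],-36.75)
snap('side','s15',(290,160,450,280),5)"
```

```text
t 25.07 tcp [0.4639 0.0908 0.1084] yaw -36.71 q1,q6 [-2.5 34.2] F [-0.2  0.3 -0.4] gap mm 40.0 down [-0.007  0.    -1.   ]
[-0.02 -0.05  0.13] tw 0.0 d 0.004
[-0.03  3.18  0.15] tw 0.0 d 0.096
```

View pics/s15.png

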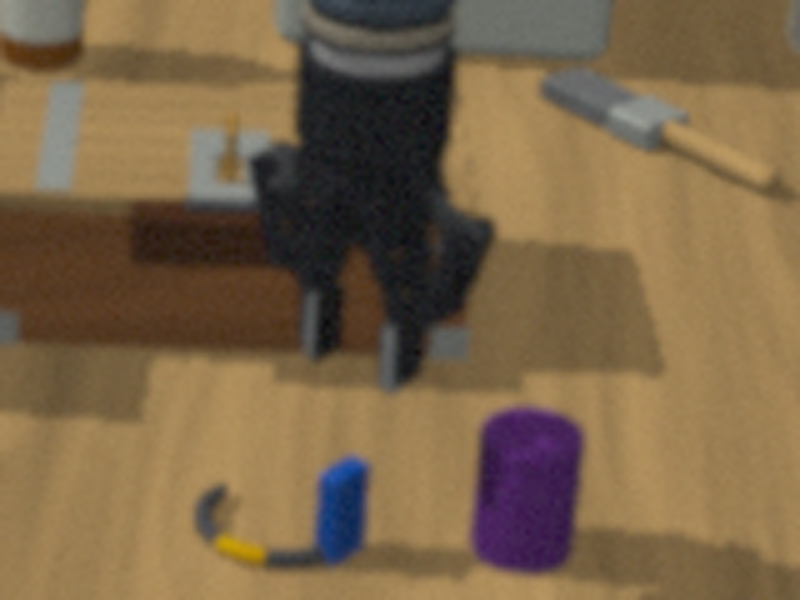

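Call:
apply_moves([
  [40, 0, 0.8, 0.05, 0],
  [40, 0, 1.2, 0.05, 0],
  [40, 0, 1.2, 0.05, 0],
  [40, 0, 1.2, 0.05, 0],
])

```text
t: 25.62
tcp_pos: [0.4682, 0.0885, 0.0752]
tool_rot: [0.316, -0.632, 0.633, -0.317]
force: [0.2, -0.2, -0.5]
finger_gap: 0.469
```

```bash
python3 -c "
from h import *
plan([[.4675,.0889,.11],[.4675,.0889,.013]],-36.75)
snap('side','s16',(290,160,450,280),5)"
```

```text
t 25.62 tcp [0.4682 0.0885 0.0752] yaw -36.86 q1,q6 [-2.8 34.1] F [ 0.2 -0.2 -0.5] gap mm 40.1 down [ 0.002 -0.    -1.   ]
[ 0.   -1.16 -0.02] tw -0.01 d 0.035
[ 0.    2.07 -0.03] tw -0.01 d 0.062
```

View pics/s16.png

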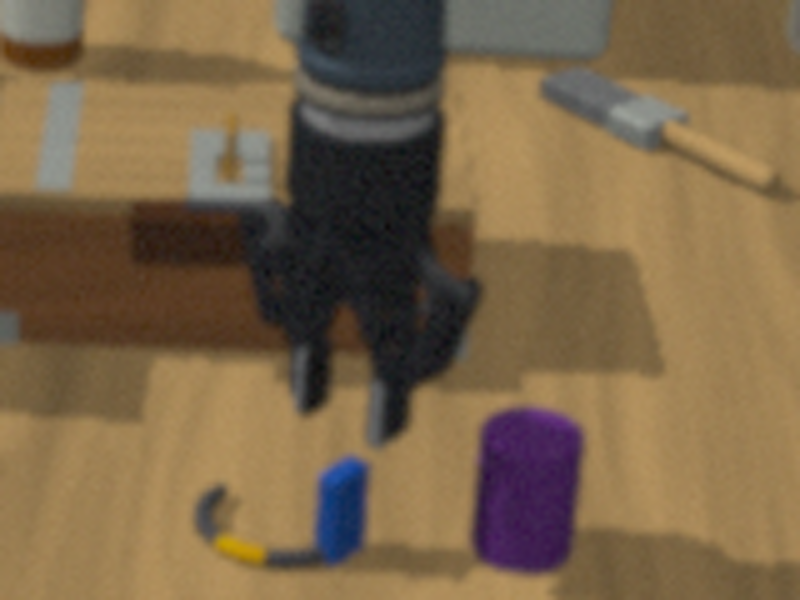

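Call:
apply_moves([
  [40, 0, 0.8, -0.02, 0],
  [40, 0, 1.5, -0.02, 0],
  [40, 0, 2.05, -0.02, 0],
  [40, 0, 2.05, -0.02, 0],
  [40, 0, 2.05, -0.02, 0],
])

```text
t: 26.3
tcp_pos: [0.4677, 0.0886, 0.0134]
tool_rot: [0.316, -0.632, 0.633, -0.316]
force: [-0.6, 0.4, 0.6]
finger_gap: 0.462
```

```bash
python3 -c "
from h import *
plan([[.4675,.0889,.013]],-36.75)
snap('side','s17',(290,160,450,280),5)"
```

```text
t 26.3 tcp [0.4677 0.0886 0.0134] yaw -36.9 q1,q6 [-2.8 34.1] F [-0.6  0.4  0.6] gap mm 39.5 down [ 0.001 -0.    -1.   ]
[-0.    0.01 -0.01] tw -0.01 d 0.001
```

View pics/s17.png

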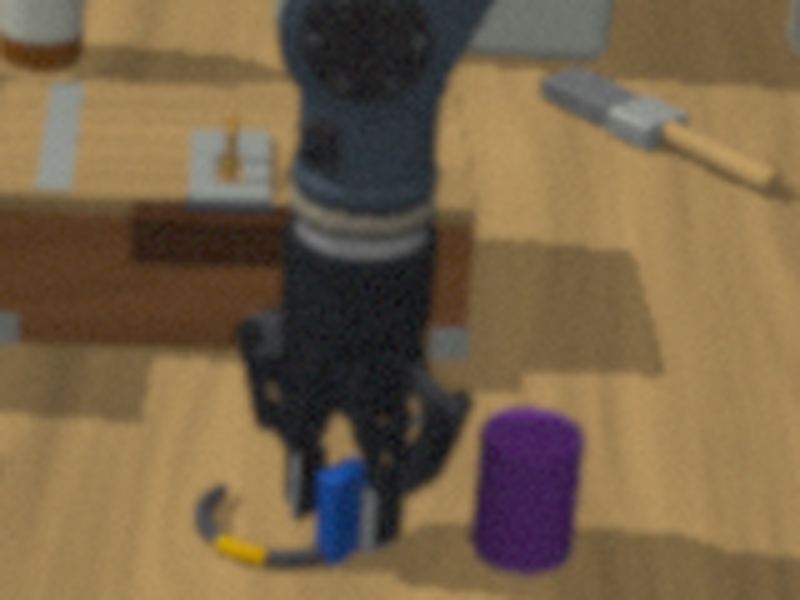

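The fingers straddle the blue tab at about (340,510). I close and lift a little.

Call:
apply_moves([
  [20, 0, 0, 0, 0],
  [8, 0, 0, 0, 0],
  [8, 0, 0, 0, 0],
  [8, 0, 0, 0, 0],
  [8, 0, 0, 0, 0],
  [8, 0, -0.3, 0, 0],
  [8, 0, -1.0, 0, 0],
  [8, 0, -3.0, 0, 0],
  [8, 0, -5.0, 0, 0],
  [8, 0, -6.0, 0, 0],
  [8, 0, -6.0, 0, 0],
], squeeze=70)

```text
t: 27.72
tcp_pos: [0.4685, 0.0887, 0.1954]
tool_rot: [0.314, -0.631, 0.634, -0.318]
force: [-0.4, -0.1, -0.2]
finger_gap: 0.153
```

```bash
python3 -c "
from h import *
plan([[.4675,.0889,.013]],-36.75)
snap('side','s18',(260,130,420,250),5);snap('top','t18',(250,180,450,330),4)"
```

```text
t 27.73 tcp [0.4685 0.0887 0.1954] yaw -36.88 q1,q6 [-2.7 34.1] F [-0.4 -0.1 -0.2] gap mm 13.1 down [ 0.006 -0.    -1.   ]
[ 0.04  6.08 -0.06] tw -0.01 d 0.182
```

View pics/s18.png

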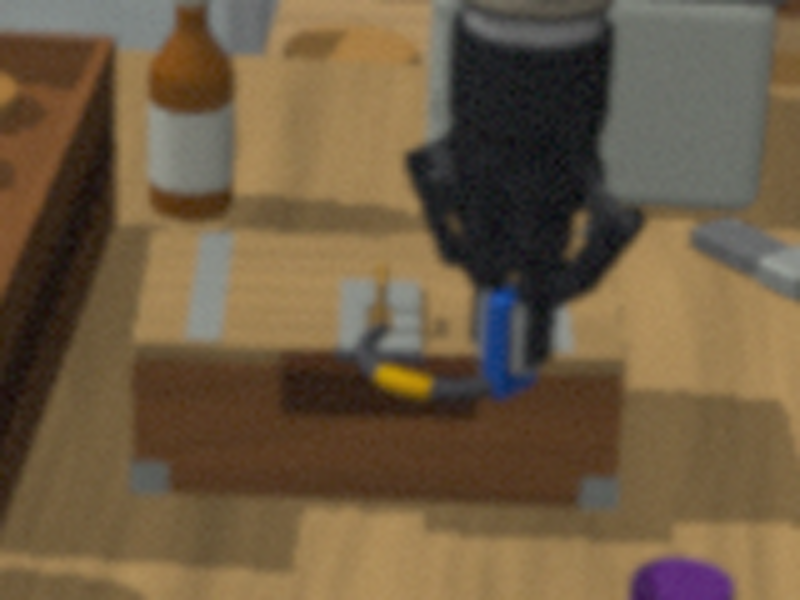

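View pics/t18.png

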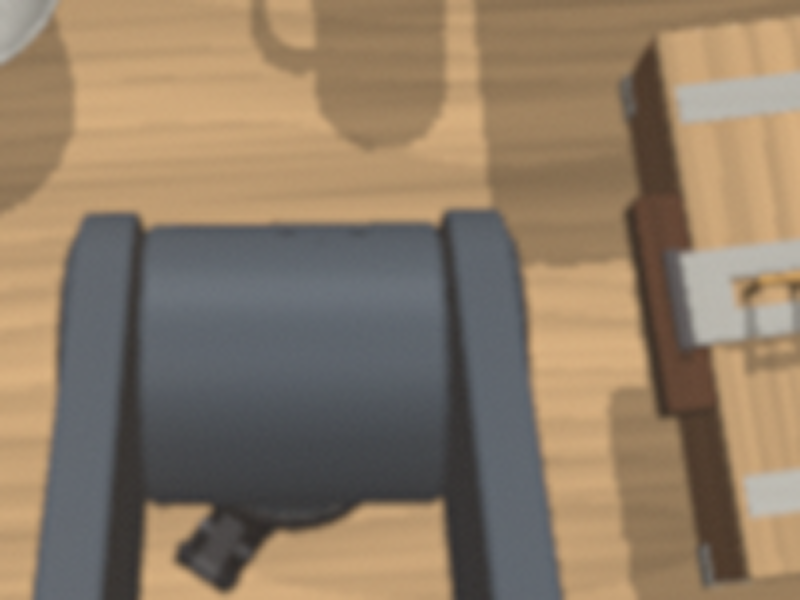

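```bash
cat >> h.py <<'E'
RING=np.array([.545,-.154,.107]);PSI=np.radians(3.45)
CC=RING[:2]-.04*np.array([-np.sin(PSI),np.cos(PSI)])
def tabxy(phi,C=CC):
    F=np.radians(phi)+PSI
    return C-.04*np.array([np.cos(F),np.sin(F)])
def hookpts(s):
    Rm=R.from_quat(s["tool_rot"]).as_matrix();z=Rm[:,2];x=Rm[:,0]
    # hook frame: X = tool z, Z = -tool y
    H=np.c_[z,np.cross(-Rm[:,1],z),-Rm[:,1]]
    o=s["tcp_pos"]+Rm[:,1]*.0134
    d=np.radians(np.arange(0,181,5))
    a=np.c_[.04-.04*np.cos(d),.04*np.sin(d),0*d+.005]
    tab=np.array([[sx*.007,sy*.014,.052] for sx,sy in((1,1),(1,-1),(-1,-1),(-1,1))])
    band=np.array([[.04-.04*np.cos(np.radians(80)),.04*np.sin(np.radians(80)),.005]])
    return a@H.T+o,tab@H.T+o,band@H.T+o
def hookov(name,box,sc,n="side"):
    im=manip.snapshot(n)[:,:,::-1].copy();s=manip.sense();A=crop(im,box,sc)
    a,t,b=hookpts(s)
    cv2.imwrite(f"pics/{name}_plain.png",A)
    B=A.copy()
    drS(n,B,a,box,sc,(0,255,0),False);drS(n,B,t,box,sc,(255,255,0))
    p=(.5477,-.1991,.0602)
    drS(n,B,RING+np.array([[0,0,-.010],[0,0,.023]]),box,sc,(255,0,255),False)
    cv2.imwrite(f"pics/{name}.png",B)
    print("tip",a[-1].round(4),"band",b.round(4))
E
python3 -c "
from h import *
hookov('h1',(310,170,390,220),9)
print(CC)
T=np.r_[tabxy(115),.2]
print(T);plan([T],115+3.45)"
```

```text
tip [0.5299 0.0407 0.1832] band [[0.516  0.1004 0.1833]]
[ 0.5474071  -0.19392751]
[ 0.56646277 -0.22909683  0.2       ]
t 27.88 tcp [0.4659 0.0887 0.1918] yaw -36.89 q1,q6 [-2.8 34.1] F [-0.4 -0.3 -2.3] gap mm 13.1 down [-0.003  0.    -1.   ]
[ 6.46 -0.28  9.04] tw -15.53 d 0.333
```

View pics/h1.png

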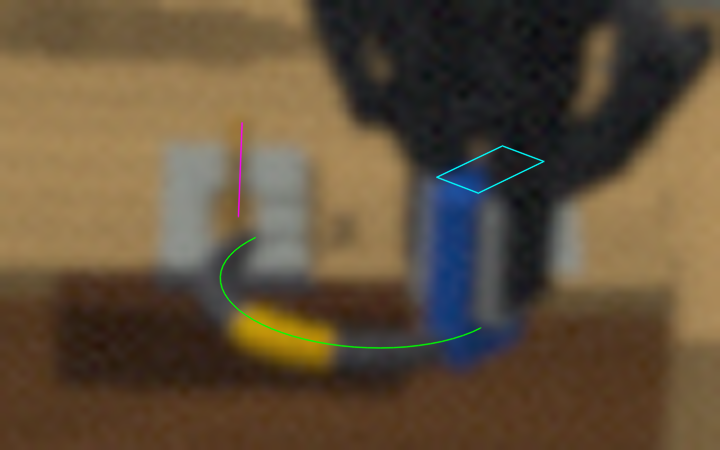

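Call:
apply_moves([
  [8, 0.6, -0.3, 0.8, -1.0],
  [8, 1.2, -0.3, 1.6, -2.0],
  [8, 1.8, -0.3, 2.4, -3.0],
  [8, 2.4, -0.3, 3.3, -4.0],
  [8, 3.0, -0.3, 4.1, -5.0],
  [8, 3.6, -0.3, 5.0, -6.0],
  [8, 4.2, -0.3, 5.8, -7.0],
  [8, 4.8, -0.3, 6.6, -8.0],
  [8, 5.4, -0.3, 7.4, -9.0],
  [8, 6.0, -0.3, 8.2, -10.0],
  [8, 6.3, -0.3, 8.8, -11.0],
  [8, 6.46, -0.3, 9.04, -12.0],
])

```text
t: 29.38
tcp_pos: [0.5671, -0.23, 0.1989]
tool_rot: [-0.705, 0.042, -0.04, 0.707]
force: [0.9, -0.2, -1.6]
finger_gap: 0.156
```

```bash
python3 -c "
from h import *
T=np.r_[tabxy(115),.2]
plan([T],115+3.45)"
```

```text
t 29.38 tcp [ 0.5671 -0.23    0.1989] yaw 83.36 q1,q6 [ -32.5 -115.9] F [ 0.9 -0.2 -1.6] gap mm 13.3 down [-0.004  0.002 -1.   ]
[-0.02 -0.04  0.03] tw -3.51 d 0.002
```

Call:
apply_moves([
  [8, 0, 0, 0, -1],
  [8, 0, 0, 0, -2],
  [8, 0, 0, 0, -3],
  [8, 0, 0, 0, -3.5],
  [8, 0, 0, 0, -3.5],
  [8, 0, 0, 0, -3.5],
  [8, 0, 0, 0, -3.5],
  [8, 0, 0, 0, -3.5],
])

```text
t: 30.38
tcp_pos: [0.5677, -0.2291, 0.2016]
tool_rot: [-0.686, -0.172, 0.172, 0.686]
force: [-0.5, 0.4, -0.4]
finger_gap: 0.156
```

```bash
python3 -c "
from h import *
T=np.array([np.r_[tabxy(115),z] for z in (.2,.15,.118)])
plan(T,115+3.45)
hookov('h2',(300,140,380,220),9)
snap('top','t19',(400,170,540,330),5)"
```

```text
t 30.38 tcp [ 0.5677 -0.2291  0.2016] yaw 118.09 q1,q6 [ -32.4 -150.5] F [-0.5  0.4 -0.4] gap mm 13.3 down [-0.  0. -1.]
[-0.04  0.05  0.02] tw -0.04 d 0.002
[-0.04  1.72  0.02] tw -0.04 d 0.052
[-0.04  2.79  0.02] tw -0.04 d 0.084
tip [ 0.5301 -0.1586  0.1933] band [[ 0.5174 -0.2185  0.1933]]
```

View pics/h2.png

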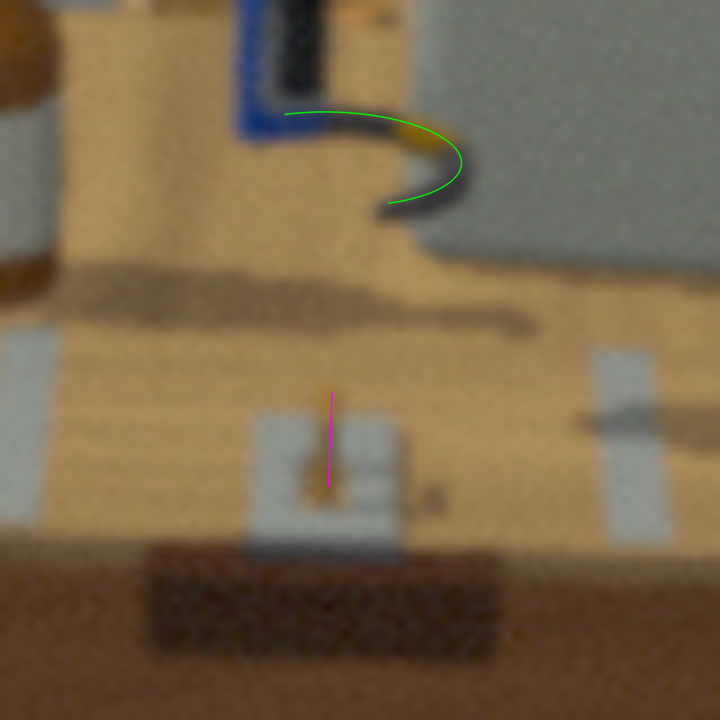

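View pics/t19.png

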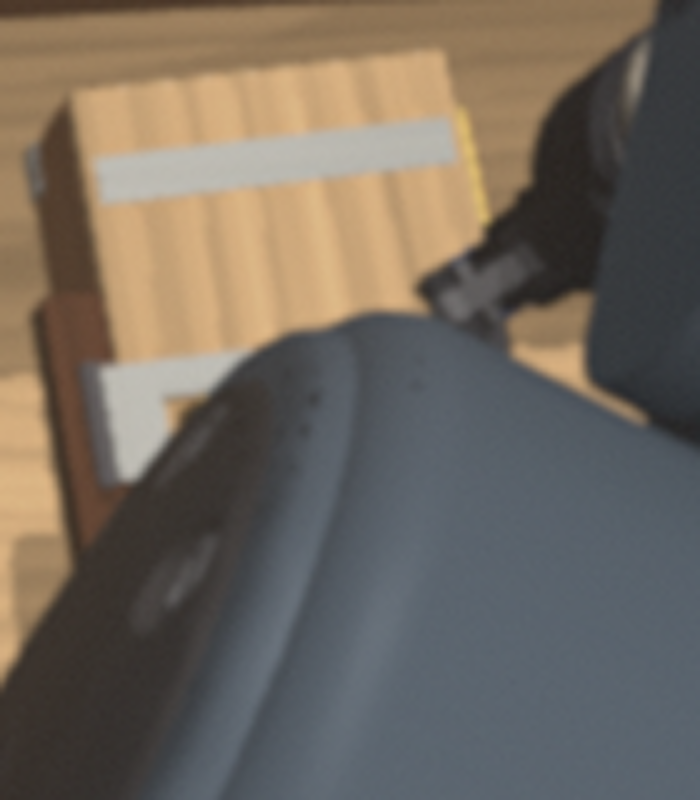

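Call:
apply_moves([
  [8, -0.02, 0.5, 0.02, 0],
  [8, -0.02, 1.0, 0.02, 0],
  [8, -0.02, 1.5, 0.02, 0],
  [8, -0.02, 2.0, 0.02, 0],
  [8, -0.02, 2.4, 0.02, 0],
  [8, -0.02, 2.7, 0.02, 0],
  [8, -0.02, 2.75, 0.02, 0],
  [8, -0.02, 2.75, 0.02, 0],
  [8, -0.02, 2.75, 0.02, 0],
])

```text
t: 31.6
tcp_pos: [0.5673, -0.2291, 0.1198]
tool_rot: [0.686, 0.172, -0.171, -0.686]
force: [0.2, -1.0, -0.6]
finger_gap: 0.155
```

```bash
python3 -c "
from h import *
P=[115,110,105,100,95,90]
T=np.array([np.r_[tabxy(p),.118] for p in P])
plan(T,[p+3.45 for p in P])
hookov('h3',(310,160,370,210),12)"
```

```text
t 31.6 tcp [ 0.5673 -0.2291  0.1198] yaw 118.11 q1,q6 [ -32.4 -150.6] F [ 0.2 -1.  -0.6] gap mm 13.2 down [ 0.001 -0.001 -1.   ]
[-0.02  0.06  0.01] tw -0.03 d 0.002
[-0.14  0.06  0.02] tw 0.47 d 0.005
[-0.26  0.06  0.03] tw 0.97 d 0.008
[-0.37  0.06  0.06] tw 1.47 d 0.011
[-0.48  0.06  0.09] tw 1.97 d 0.015
[-0.59  0.06  0.14] tw 2.47 d 0.018
tip [ 0.5296 -0.1586  0.1114] band [[ 0.5169 -0.2185  0.1114]]
```

View pics/h3.png

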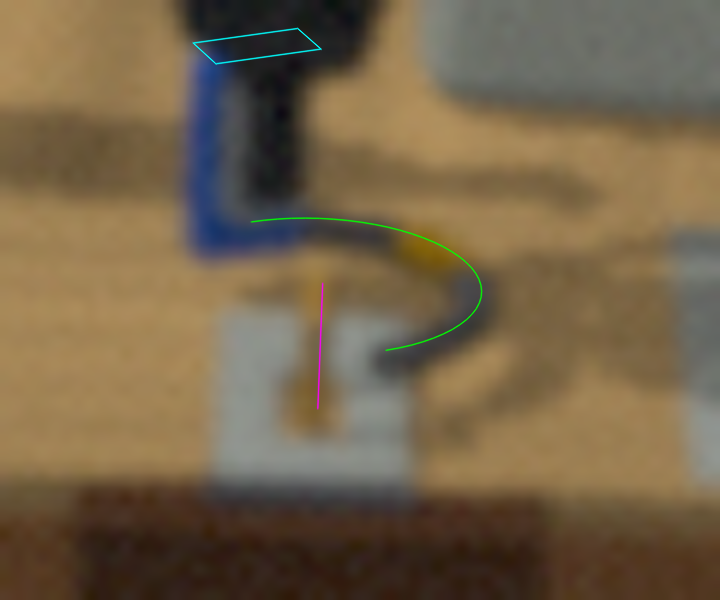

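View pics/h3_plain.png

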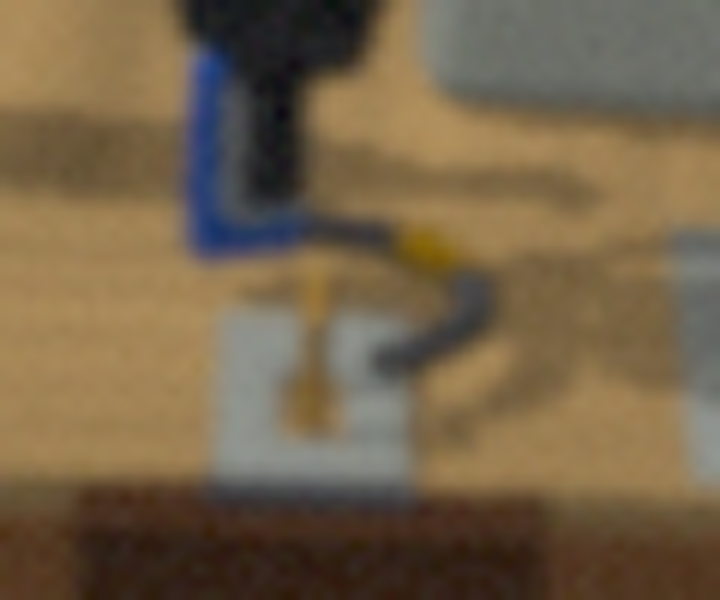

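Call:
apply_moves([
  [8, -0.116, 0, 0.005, 0.5],
  [8, -0.231, 0, 0.02, 1.0],
  [8, -0.345, 0, 0.045, 1.5],
  [8, -0.456, 0, 0.08, 2.0],
  [8, -0.456, 0, 0.08, 2.0],
  [8, -0.456, 0, 0.08, 2.0],
])

```text
t: 32.4
tcp_pos: [0.554, -0.2333, 0.1195]
tool_rot: [0.705, 0.051, -0.05, -0.705]
force: [0.7, -0.2, -0.5]
finger_gap: 0.155
```

```bash
python3 -c "
from h import *
plan(np.r_[tabxy(95),.1195],95+3.45)
hookov('h4',(310,160,370,210),12)"
```

```text
t 32.4 tcp [ 0.554  -0.2333  0.1195] yaw 98.18 q1,q6 [ -33.5 -131.7] F [ 0.7 -0.2 -0.5] gap mm 13.3 down [ 0.001 -0.    -1.   ]
[-0.02  0.   -0.  ] tw -0.03 d 0.001
tip [ 0.5426 -0.1541  0.111 ] band [[ 0.5103 -0.2062  0.111 ]]
```

View pics/h4_plain.png

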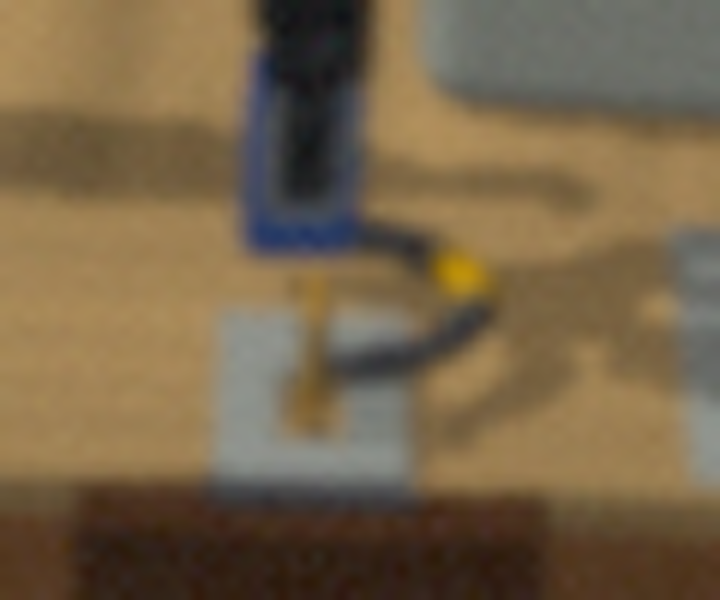

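Call:
apply_moves([
  [8, -0.093, 0, 0.003, 0.4],
  [8, -0.186, 0, 0.013, 0.8],
  [8, -0.277, 0, 0.029, 1.2],
  [8, -0.368, 0, 0.052, 1.6],
  [8, -0.456, 0, 0.08, 2.0],
  [8, -0.456, 0, 0.08, 2.0],
  [8, -0.456, 0, 0.08, 2.0],
])

```text
t: 33.33
tcp_pos: [0.5401, -0.2328, 0.1193]
tool_rot: [0.703, -0.073, 0.073, -0.703]
force: [0.4, 0.0, -0.3]
finger_gap: 0.155
```

```bash
python3 -c "
from h import *
plan(np.r_[tabxy(75),.1195],75+3.45)
hookov('h5',(310,160,370,210),12)"
```

```text
t 33.33 tcp [ 0.5401 -0.2328  0.1193] yaw 78.19 q1,q6 [ -34.2 -112.4] F [ 0.4  0.  -0.3] gap mm 13.2 down [ 0. -0. -1.]
[-0.02 -0.01 -0.01] tw -0.03 d 0.001
tip [ 0.5565 -0.1546  0.1109] band [[ 0.5083 -0.1924  0.1109]]
```

View pics/h5_plain.png

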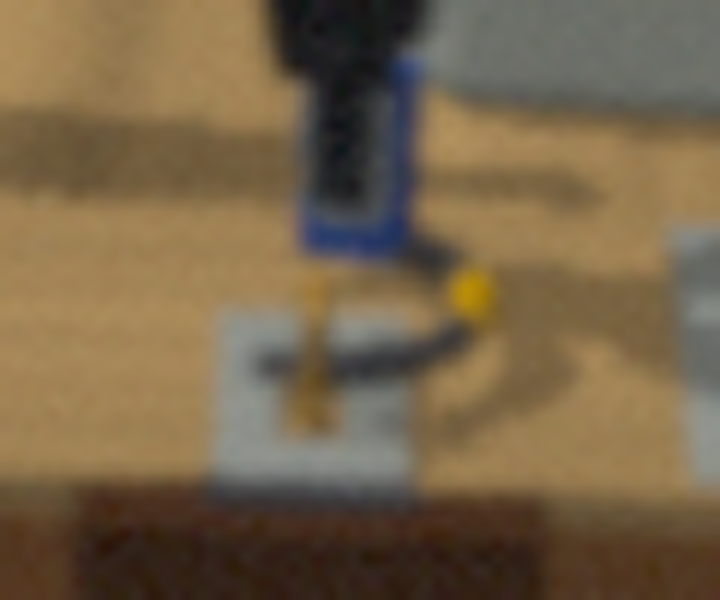

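Call:
apply_moves([
  [8, -0.093, 0, 0.003, 0.4],
  [8, -0.186, 0, 0.013, 0.8],
  [8, -0.277, 0, 0.029, 1.2],
  [8, -0.368, 0, 0.052, 1.6],
  [8, -0.456, 0, 0.08, 2.0],
  [8, -0.542, 0, 0.115, 2.4],
  [8, -0.626, 0, 0.156, 2.8],
  [8, -0.707, 0, 0.203, 3.2],
  [8, -0.784, 0, 0.255, 3.6],
  [8, -0.857, 0, 0.312, 4.0],
  [8, -0.857, 0, 0.312, 4.0],
  [8, -0.857, 0, 0.312, 4.0],
])

```text
t: 34.88
tcp_pos: [0.5168, -0.2185, 0.1193]
tool_rot: [0.636, -0.309, 0.309, -0.636]
force: [-0.3, 0.4, -0.9]
finger_gap: 0.154
```

```bash
python3 -c "
from h import *
plan(np.r_[tabxy(35),.1195],35+3.45)
hookov('h6',(310,160,370,210),12);snap('top','t20',(400,170,540,330),5)"
```

```text
t 34.88 tcp [ 0.5168 -0.2185  0.1193] yaw 38.18 q1,q6 [-34.3 -72.5] F [-0.3  0.4 -0.9] gap mm 13.1 down [ 0. -0. -1.]
[-0.01 -0.01 -0.03] tw -0.03 d 0.001
tip [ 0.5797 -0.1691  0.1109] band [[ 0.5185 -0.1671  0.1109]]
```

View pics/h6_plain.png

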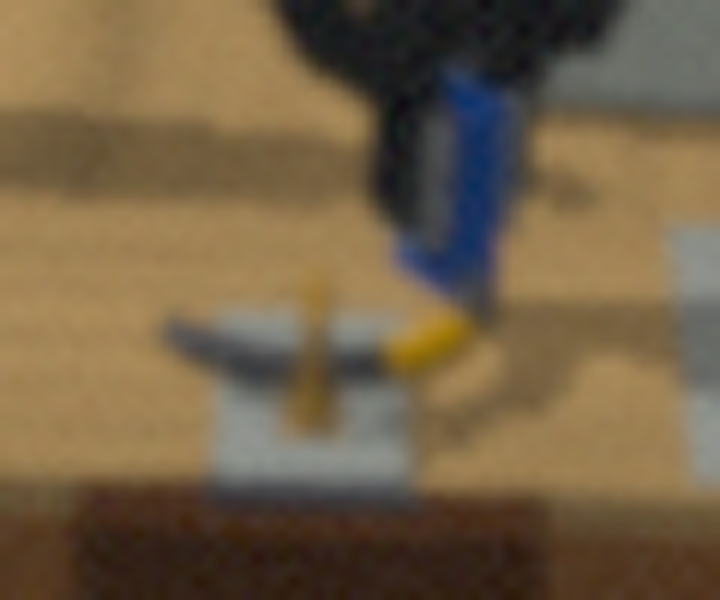

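View pics/t20.png

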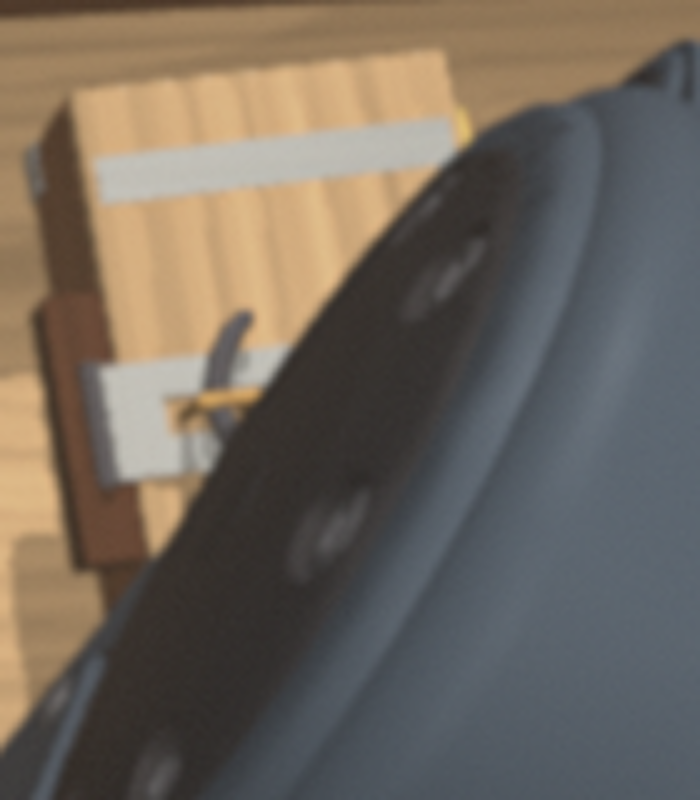

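Call:
apply_moves([
  [8, -0.093, 0, 0.003, 0.4],
  [8, -0.186, 0, 0.013, 0.8],
  [8, -0.277, 0, 0.029, 1.2],
  [8, -0.368, 0, 0.052, 1.6],
  [8, -0.456, 0, 0.08, 2.0],
  [8, -0.542, 0, 0.115, 2.4],
  [8, -0.626, 0, 0.156, 2.8],
  [8, -0.707, 0, 0.203, 3.2],
  [8, -0.784, 0, 0.255, 3.6],
  [8, -0.857, 0, 0.312, 4.0],
  [8, -0.943, 0, 0.391, 4.5],
  [8, -0.943, 0, 0.391, 4.5],
])

```text
t: 36.48
tcp_pos: [0.5084, -0.1887, 0.1192]
tool_rot: [-0.47, 0.529, -0.529, 0.469]
force: [-0.1, 0.1, -1.2]
finger_gap: 0.151
```

```bash
python3 -c "
from h import *
plan(np.r_[tabxy(-10),.1115],-10+3.45)
hookov('h7',(310,160,370,210),12);snap('top','t21',(400,170,540,330),5)"
```

```text
t 36.48 tcp [ 0.5084 -0.1887  0.1192] yaw -6.8 q1,q6 [-32.2 -25.4] F [-0.1  0.1 -1.2] gap mm 12.9 down [-0.  0. -1.]
[ 0.02  0.26 -0.02] tw -0.02 d 0.008
tip [ 0.5879 -0.1983  0.1109] band [[ 0.5459 -0.1537  0.1108]]
```

View pics/h7_plain.png

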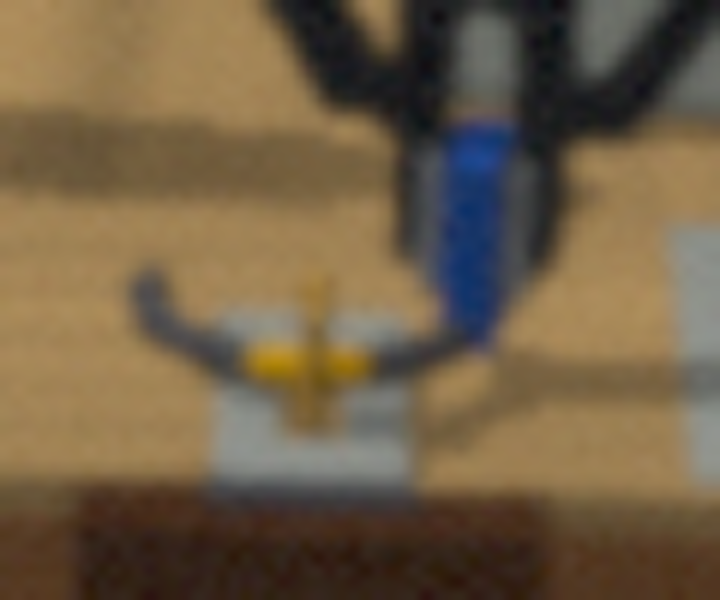

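View pics/t21.png

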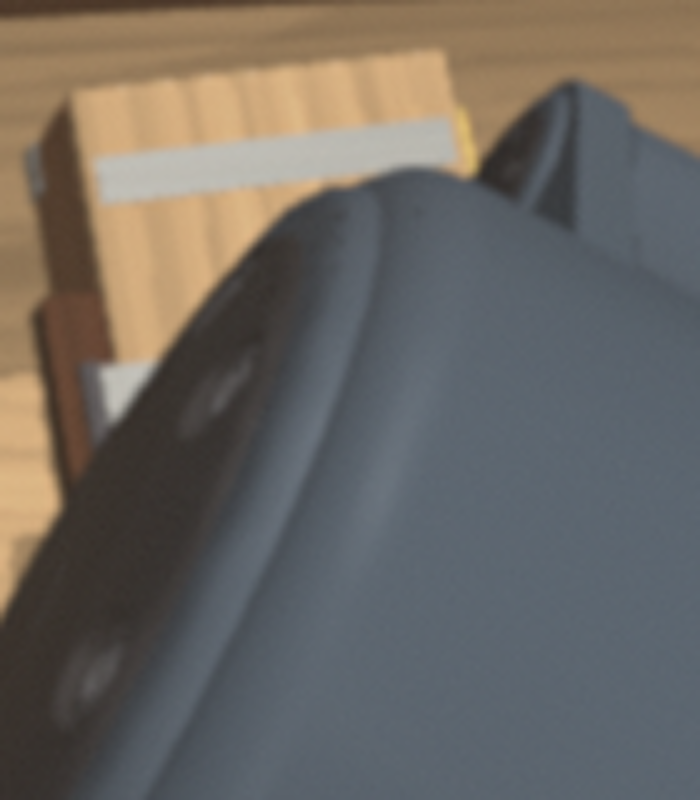

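Call:
apply_moves([
  [8, 0, 0.06, 0, 0],
  [8, 0, 0.12, 0, 0],
  [8, 0, 0.17, 0, 0],
  [8, 0, 0.2, 0, 0],
  [8, 0, 0.2, 0, 0],
])

```text
t: 37.2
tcp_pos: [0.5083, -0.1889, 0.1134]
tool_rot: [0.469, -0.529, 0.529, -0.469]
force: [-1.3, 0.1, 1.6]
finger_gap: 0.153
```

Call:
apply_moves([
  [12, 0, 0, 0, 0],
  [16, 0, 0, 0, 0],
  [20, 0, 0, 0, 0],
  [26, 0, 0, 0, 0],
  [32, 0, 0, 0, 0],
  [32, 0, 0, 0, 0],
  [32, 0, 0, 0, 0],
])

```text
t: 38.08
tcp_pos: [0.5084, -0.1888, 0.1132]
tool_rot: [-0.469, 0.529, -0.529, 0.469]
force: [1.3, 0.9, -0.4]
finger_gap: 0.371
```

```bash
python3 -c "
from h import *
plan(np.r_[tabxy(-10),.1115],-10+3.45)
hookov('h8',(310,160,370,210),12)"
```

```text
t 38.08 tcp [ 0.5084 -0.1888  0.1132] yaw -6.9 q1,q6 [-32.2 -25.3] F [ 1.3  0.9 -0.4] gap mm 31.7 down [-0.  0. -1.]
[ 0.02  0.06 -0.02] tw -0.03 d 0.002
tip [ 0.5878 -0.1984  0.1048] band [[ 0.5459 -0.1537  0.1048]]
```

View pics/h8_plain.png

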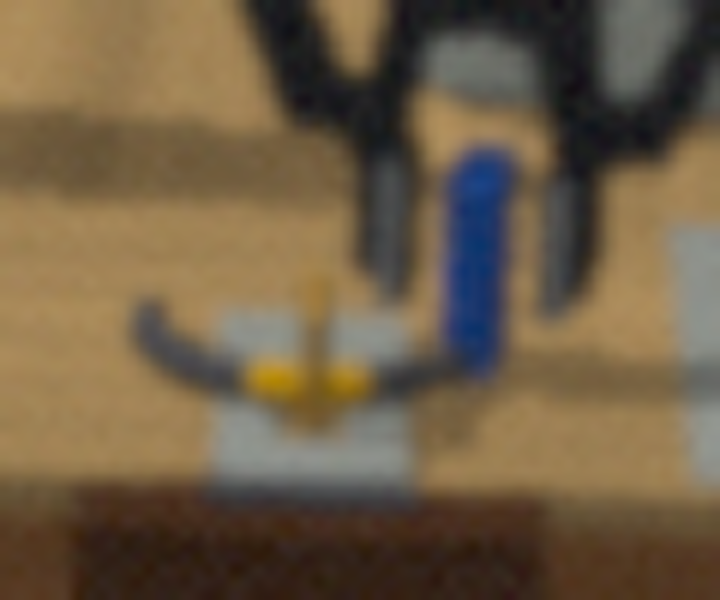

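Call:
apply_moves([
  [32, 0, -0.3, 0, 0],
  [32, 0, -0.8, 0, 0],
  [32, 0, -1.6, 0, 0],
  [32, 0, -3, 0, 0],
  [32, 0, -4.5, 0, 0],
  [32, 0, -6, 0, 0],
  [32, -3, -6.5, 0, 0],
  [32, -6, -6.5, 0, 0],
  [32, -10, -6.5, 0, 0],
  [32, -14, -6.5, 0, 0],
  [32, -14, -6.5, 0, 0],
  [32, -14, -6.5, 0, 0],
])

```text
t: 39.62
tcp_pos: [0.5533, 0.1846, 0.3096]
tool_rot: [0.468, -0.529, 0.53, -0.47]
force: [1.0, -0.2, -0.6]
finger_gap: 0.377
```

Run:
```python
from h import *
plan([.5,.2,.3])
im=manip.snapshot('top')[:,:,::-1].copy();save(im,'t22',(400,170,540,330),5)
im=manip.snapshot('side')[:,:,::-1].copy();save(im,'s22',(300,150,400,225),8)
```

```text
t 39.62 tcp [0.5533 0.1846 0.3096] yaw -6.89 q1,q6 [ 7.5 14.4] F [ 1.  -0.2 -0.6] gap mm 32.2 down [ 0.002  0.    -1.   ]
[-0.3   0.31 -1.82] tw 0 d 0.056
```

View pics/t22.png

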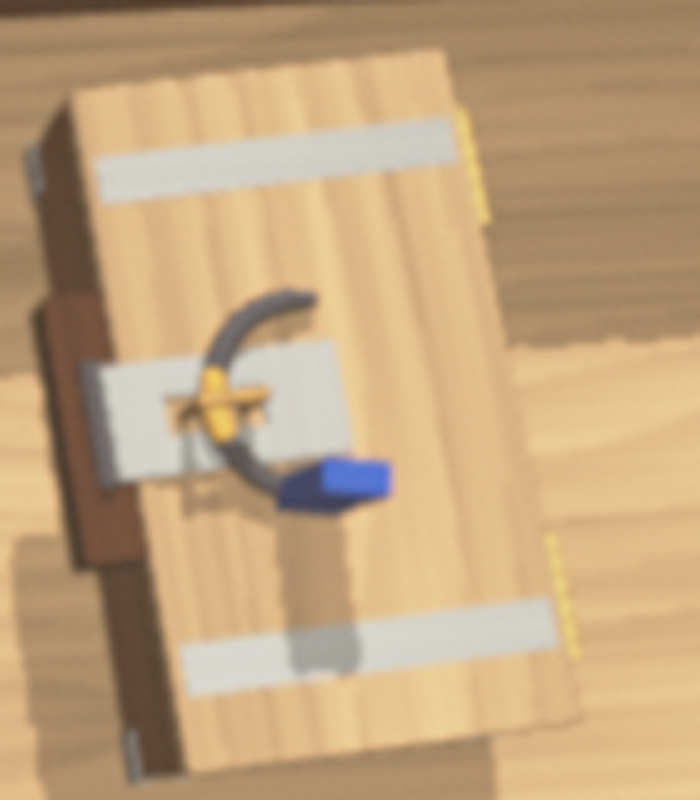

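View pics/s22.png

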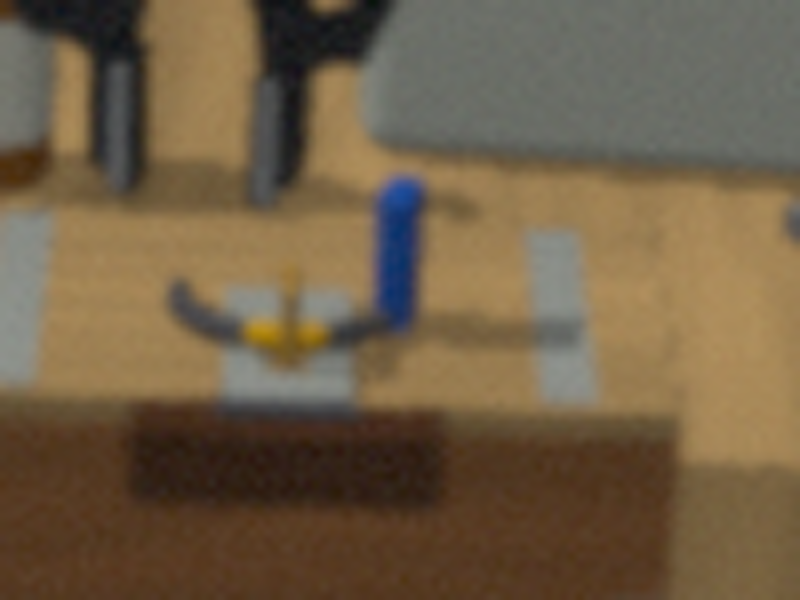

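Run:
```python
from h import *
u=lambda x,y:(400+x/5-.4,170+y/5-.4)
print("band",atz("top",[u(216,403)],.105),"ring",RING,"ring top ends px ->",atz("top",[u(268,393)],.130))
print("tab top if z=.151",atz("top",[u(357,477)],.151),"expected",[.5083,-.1889])
print("tip",atz("top",[u(315,298)],.105),"exp",[.5878,-.1984])
b=(400,170,540,330);n="top"
im=cv2.imread('pics/raw_t22.png');A=crop(im,b,5)
s=dict(manip.sense());s["tcp_pos"]=np.array([.5083,-.1889,.1134]);s["tool_rot"]=np.array([.469,-.529,.529,-.469])
a,t,bd=hookpts(s)
drS(n,A,a,b,5,(0,255,0),False);drS(n,A,t,b,5,(255,255,0))
p=(.5477,-.1991,.0602)
drS(n,A,W(p,[[.023,-.008,.1],[-.023,-.008,.1],[-.023,.092,.1],[.023,.092,.1]]),b,5,(255,0,255))
drS(n,A,W(p,[[.14,.08,.097],[.14,-.08,.097],[-.14,-.08,.097],[-.14,.08,.097]]),b,5,(255,0,255))
cv2.imwrite("pics/fin.png",A)
b=(300,150,400,225);n="side"
im=cv2.imread('pics/raw_s22.png');A=crop(im,b,8)
drS(n,A,a,b,8,(0,255,0),False);drS(n,A,t,b,8,(255,255,0))
drS(n,A,W(p,[[.023,-.008,.1],[-.023,-.008,.1],[-.023,.092,.1],[.023,.092,.1]]),b,8,(255,0,255))
cv2.imwrite("pics/fins.png",A)
```

```text
band [[ 0.54680913 -0.15409636  0.105     ]] ring [ 0.545 -0.154  0.107] ring top ends px -> [[ 0.54523743 -0.16751268  0.13      ]]
tab top if z=.151 [[ 0.50783837 -0.19063051  0.151     ]] expected [0.5083, -0.1889]
tip [[ 0.58703437 -0.19919498  0.105     ]] exp [0.5878, -0.1984]
```

View pics/fin.png

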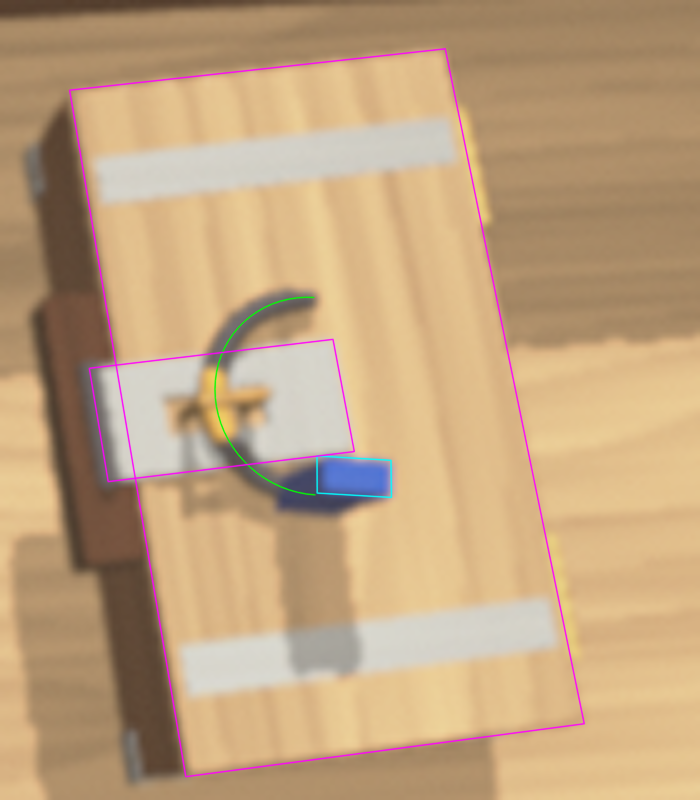

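View pics/fins.png

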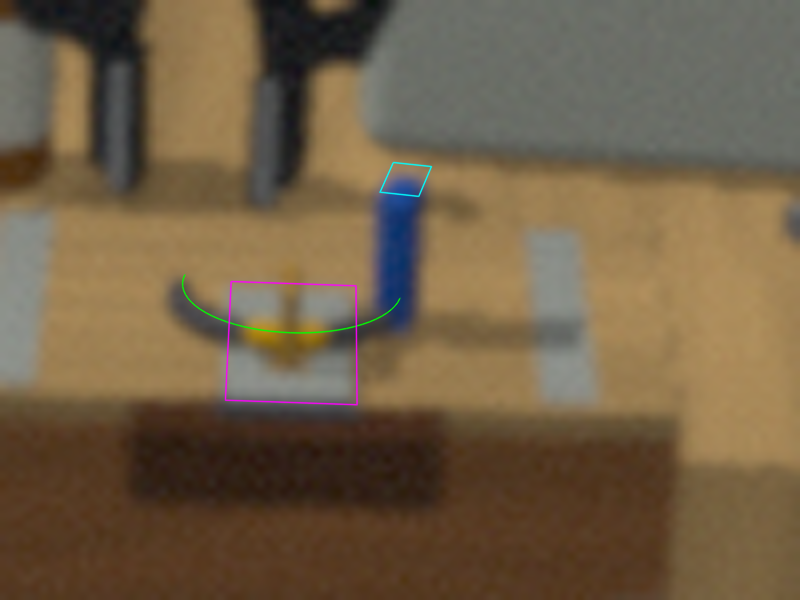

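View pics/raw_t22.png

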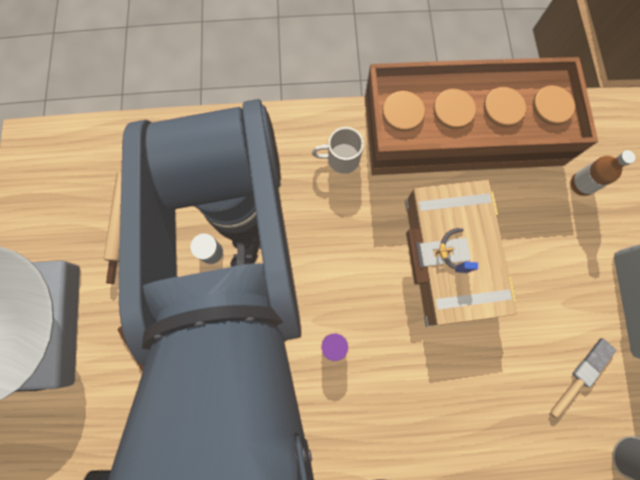

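The chest is shut with the hook through the ring at top-view pixel (445,252). The mug (346,150), the white-lidded jar (204,248) and the purple canister (335,347) have not moved. The gripper hangs free at z = 0.31.

```bash
python3 -c "
from station import manip
print(manip.sign_off())"
```

```text
the job is handed in; nothing more can be done
None
```

The chest is packed, shut and locked with the hook, and I handed the job in at about 40 s; no verdict was reported.

- **Canisters:** Only two red-lidded canisters were present, and both went into the chest. Canister 1 was knocked a few centimetres while I was clear of it. I checked just before shutting the lid and both were upright inside, at about (15, −22) mm and (−60, 2) mm in the chest's frame. They can't be seen now that the lid is shut.
- **Lid and hasp:** The lid is shut; the fingers met about 13 N with the tip at z = 0.097, the height of the shut lid's top. The hasp is flat, with the brass ring standing up through its slot.
- **Hook:** It lies level on the lid, and the gripper is well clear of everything. By the top camera, the band is about 3 mm from the ring point.
- **Bystanders:** The white-lidded canister, the mug and the purple look-alike are where they started. The arm hid the bowl and scraper in the last picture. They looked unmoved about 15 s earlier, and no later move went low near them.
- **Disagreement:** The side camera read about 1 pixel (3–4 mm) off the top camera throughout. The shift was the same for the ring and the hook, so it did not affect their fit.

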